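# Nip up the slack clamp screw of a high-current terminal

### The job

The copper bar sits in its terminal but the clamp screw over it is still slack: take the largest T-handle hex key from the stand, put it down the well above the bar, turn it under light pressure until it drops fully into the hidden socket, and turn the screw clockwise until it comes up firmly tight. Go by feel and with a light hand, neither ramming the key down nor wrenching once the screw has stopped. Then draw the key out without slackening the screw, stand it back in its own hole, fully home, let go, and leave everything else where it lies.

Things in the scene. Friction and masses are not known exactly. Their poses are not given: they have to be found in the camera images.
- key: Largest of three T-handle hex keys in the wooden stand: steel, 17 mm across flats, 19.6 mm across corners, 146 mm tall, about 0.3 kg. Origin: centre of the tip; z up the shank, x along the black handle bar; two flats face x. The last 2.5 mm of the tip is turned round (17 mm) with a conical nose, so it centres itself a little.
- key_grip (a point): Middle of the key's handle bar, 134 mm above the tip; axes as the key. The bar is 110 mm long (x), 20 mm wide (y), 28 mm high, its underside 118 mm above the tip; a 20 mm boss joins it to the shank just below. Grip it here across y, firmly (40 to 60 N), or it twists in the fingers.
- stand: The fixed wooden key stand, 80 x 200 x 60 mm; origin at the centre of its underside. Three upright holes in a row along its y: the largest key at y = +65 mm, the middle one at 0, the smallest at -65 mm, handle bars roughly along its x.
- stand_hole (a point): Centre of the mouth, in the stand's top face 60 mm above the bench, of the key's own hole: 23 mm wide, 50 mm deep, upright. Key fully home: its tip 50 mm below this point.
- term_bar: The one of three side-by-side grey terminals on the rail with a copper bar in it; fixed. 113 (x) x 37 (y) x 104 mm high; origin at the centre of its underside, 12 mm above the bench. The bar, 22 mm wide, comes out of its +x end. Wells in its top at x = +33 mm (over the bar, slack screw) and x = -33 mm (a tight screw: leave it).
- term_bar_well (a point): Centre of the mouth of the well over the bar, in the housing's top, 116 mm above the bench. The well is round, 22.5 mm wide, upright, 45 mm deep down to the screw.
- screw_face (a point): Centre of the slack screw's top face, 45 mm below the well's mouth; axes as term_bar. Its hexagon socket is 17.4 mm across flats, 13 mm deep; how the hexagon is turned is not measured and differs each time (repeats every 60 degrees, fits within about 3 degrees). Out of line, the key stands on the rim, tip about 3 mm below this point; in line it drops 12 to 13 mm, fully in from 10.
- screw (a joint): Turn of the slack screw, rad, growing clockwise from above; starts at 0 to 0.35, unrelated to how the hexagon stands; stops hard at 1.0: tight. Runs at 0.08 N m, stays where left; 0.07 to 0.1 N m more is firm. Some 5 N of push while turning the key either way finds the socket. The screw is spoilt by over 18 N with the key on the rim, 45 N half in, 90 N fully in (0.35 N m of twist).
- key14: Middle T-handle key (14 mm), 136 mm tall, loose in the stand; origin at its tip. Leave it.
- key10: Smallest T-handle key (10 mm), 126 mm tall, loose in the stand; origin at its tip. Leave it.
- pcb: Loose green circuit board, 100 x 70 x 16 mm, origin under its centre. Leave it.
- meter: Loose handheld meter, 150 x 75 x 40 mm, origin under its centre. Leave it.
- driver: Loose orange-handled screwdriver, about 200 mm long, lying on the bench; x along it. Leave it.
- reel: Loose grey solder reel, 60 mm wide, 46 mm high, origin under its centre. Leave it.
- tin: Loose small metal dish, 72 mm wide, 30 mm high, origin under its centre. Leave it.
- spare_bar: Loose spare copper bar, 100 x 22 x 8 mm, lying flat on the bench, origin under its centre. Leave it.
There are look-alikes about, which are no part of the job. What is shaped like the key but pink is not meant. What is shaped like the stand but turquoise or yellow is not meant.

How it is judged:
By the outcome, as a careful person would: the job done as asked, in the order asked, and still so for the second after the job is handed in, with the robot touching nothing.
It also fails if it takes over 72 s, if anything falls off the work surface, if the arm or the gripper's body presses on something with over 40 N, if the wrist force passes 120 N, or if a joint passes its speed limit or range.

### The arm

A 7-joint arm with a two-finger parallel gripper is mounted at the origin on the work surface. World frame = base frame: x ahead of the robot, y to its left, z up, the work surface at z = 0. Lengths are in mm, angles in degrees, forces in N, time in s.
With the tool pointing down it reaches from about 350 to 900 mm from the base axis. Payload 7.2 kg.
Tool frame: the origin (TCP) lies midway between the tips of the shut fingers; the grasp point (between the pads) lies 19 mm behind it; z points along the fingers, y is the direction in which the jaws open and shut (so a half turn about z gives the same grasp; the last joint's range is limited). The gripper opens to 88 mm and grips with 3 to 60 N. Pads are 20 mm wide; open, the fingers measure 115 mm over their backs; the gripper's body (75 mm by 178 mm) begins 61 mm behind the grasp point.
Start: joints at [64.103, 23.554, -0.728, 91.456, 0.321, 64.991, -4.71], TCP at [234.018, -579.538, 222.653] pointing down, gripper open.
Joint ranges: [-169.25, 169.25], [-16.82, 113.86], [-84.01, 82.57], [7.8, 145.47], [-59.2, 239.2], [7.22, 106.19], [-163.78, 163.78]. Speed limits (degrees/s): [136.94, 136.94, 172.46, 172.46, 180, 180, 180].

### API

Orientations are given as [roll, pitch, yaw] about the fixed x, y, z axes, in that order (R = Rz(yaw) Ry(pitch) Rx(roll)).
In Python, from workcell import manip, cams gives the robot as it stands. The module is installed in compiled form; this text tells all that it offers.
- The arm moves only by the tool send_rows, never from a script. Its argument "increments" is a list of rows, each a list of 7 numbers: the opening, from 0 (shut) to 1 (fully open), then the shift along the tool's x, y, z scaled (see below), then the turn, a rotation vector about the tool's x, y, z scaled (see below). In form: [[hand, x, y, z, rx, ry, rz], ...]. A call has 1 to 5 rows; each row shifts and turns the pose as measured when the row begins, along the tool's axes as they then stand; what a row does not reach is not made up. The controller multiplies each number of a shift by 2 cm and each number of a turn by 5 degrees. A row lasts 1/12 s, in which the tool goes at most 41.7 mm and 7.16 degrees, less where a joint would pass 70% of its speed; a pose out of reach is approached as far as the arm can. A call with a number of a shift or a turn outside -1 to 1 is refused whole. A call with a gripper value outside its range is refused whole. The fingers move at their own pace and stop on an object; "squeeze" is the grip in N (left out, the last holds). Time passes only in rows, so rows that do not move let the fingers close. It gives the time, the measured TCP pose, the force and the opening at its end, in the units of the state.
- manip.get_obs(): the state, without advancing time (a new reading comes with each control period).
- cams.capture(name): name is "scene" or "side" or "wrist"; returns (picture, depth): 420x560x3 uint8, red, green, blue; 420x560 float32, mm along the optical axis (not along the pixel's ray), 0 where there is no reading.
- cams.camera_info(name): a dict with "intrinsics" (3x3 intrinsics, pixels), "D" ([k1, k2, p1, p2, k3] as OpenCV has them; the pictures are not rectified), "view" (4x4, takes a point from world to camera coordinates). Camera axes: x right, y up, looking along -z (the intrinsics and any distortion apply to the point x, -y, -z); pixel columns grow to the right and rows downward; lengths in mm; the calibration is good to about 2 mm. A picture is of the moment at which its call begins: read the wrist's pose just before it. camera_info takes no time and is no camera call; for the wrist camera it gives the pose at the moment of the call.
- manip.job_done(): hands the job in, once; it reports no verdict.
Trained networks look in the newest picture that a camera, given by its name, has taken for a name from the list of things; names that differ only in an ending like _2 or _b are one class to them, and where a whole thing is asked for, a point or a joint stands for the part that bears it (a point fixed in the world has none). Each returns a list of dicts, best first, with "conf" (0 to 1); they miss things now and then, are a little off and sometimes report something else, mostly with a low value. They report only what shows in the picture. A call takes as long as a camera call. They do not tell look-alikes from the thing itself.
- cams.look_for(camera, target): "point" ([x, y, z] in mm, in world coordinates, good to about 4 mm: the middle of the surface that is visible of it).
- cams.masks_of(camera, target): "mask" (420x560 bool, what is visible of it).
- cams.landmark_of(camera, target): "point" ([x, y, z] in mm, in world coordinates, good to about 4 mm: a listed point, or the origin of a listed thing).
The state is a dict: "clock": time; "joint_positions": joint angles; "qd": joint speeds; "tau": joint torques, N m; "position": TCP position; "ee_rot": TCP orientation; "wrist_force": force on the tool from outside, world axes, zero at the start; "torque": the same for the moment, N m; "gripper_width": opening from 0.0 (shut) to 1.0 (fully open).
Only numpy, scipy, OpenCV 4.12 (cv2) and the standard library are available. Lean on these libraries where they do the work, as an engineer would, in place of code of your own. Each camera call takes 0.05 s, during which the arm holds its last target. There are 200 camera calls.

## Working session

There is one attempt and no reset: what is moved stays moved. The work goes in short steps, Python scripts to look and compute and a tool call to move; the robot and the scene stay as the last step left them, time stands still between calls to the robot, and variables do not carry over. Pictures are saved under pics/ and viewed, about 8 in all and at most 12, crops included, and the job is handed in when it is done.

Besides the shell and the picture viewer there is one more tool, called after "Call:" by a JSON object that holds its "name" and its "arguments", one argument or row to a line. send_rows: Moves the arm, as the interface text tells. Its arguments: {"type":"object","properties":{"increments":{"type":"array","items":{"type":"array","items":{"type":"number"}}},"squeeze":{"type":"number"}},"required":["increments"]}

```bash
mkdir -p pics; cat > h.py <<'E'
import numpy as np, cv2
from workcell import manip, cams
def snap(c,fn=None):
    im,d=cams.capture(c)
    if fn: cv2.imwrite('pics/'+fn,im[:,:,::-1])
    return im,d
def px(c,p):
    I=cams.camera_info(c);V=np.array(I['view']);q=V@np.r_[p,1];q=q[:3]*[1,-1,-1]
    return cv2.projectPoints(q[None],np.zeros(3),np.zeros(3),np.array(I['intrinsics'],float),np.array(I['D'],float))[0].ravel().round(0)
def cloud(c,d):
    I=cams.camera_info(c);h,w=d.shape
    g=np.stack(np.meshgrid(np.arange(w),np.arange(h)),-1).reshape(-1,1,2).astype(float)
    n=cv2.undistortPoints(g,np.array(I['intrinsics'],float),np.array(I['D'],float)).reshape(h,w,2)
    P=np.stack([n[...,0]*d,-n[...,1]*d,-d,np.ones_like(d)],-1)
    W=P@np.linalg.inv(np.array(I['view'])).T
    W=W[...,:3];W[d<=0]=np.nan
    return W
E
python3 - <<'E'
from h import *
o=manip.get_obs();print(o)
ims=[]
for c in('scene','side'):
    im,d=snap(c);ims.append(im);np.save(c+'.npy',d)
    for t in('key','key_grip','stand','stand_hole','term_bar','term_bar_well','key14','key10'):
        for r in cams.landmark_of(c,t)[:3]: print(c,t,round(r['conf'],2),np.round(r['point']),px(c,r['point']))
    cv2.imwrite(f'pics/{c}.png',im[:,:,::-1])
E
```

```text
{'clock': 0.0, 'joint_positions': array([64.10001975, 23.59910903, -0.72775372, 91.50387112,  0.32220271,
       64.99032584, -4.70928127]), 'qd': array([-0.06878094, -0.03038331,  0.0673071 , -0.11077651, -0.01225796,
        0.06114329, -0.02425468]), 'tau': array([ 3.23208315e-04, -5.87949264e+01,  6.41816072e-01, -2.91065186e+01,
       -5.39819151e-02,  1.83452549e-02,  1.54068848e-04]), 'position': array([ 233.81065196, -579.07273282,  221.82028888]), 'ee_rot': array([-1.79909080e+02,  7.92691415e-03,  2.19942857e+01]), 'wrist_force': array([-0.58583908,  0.27050559,  0.36094959]), 'torque': array([ 0.02500224,  0.0068753 , -0.00734799]), 'gripper_width': 1.005105630412131}
scene key 0.86 [ 330. -339.    2.] [172. 212.]
scene key 0.83 [ 487. -261.    9.] [207. 239.]
scene key 0.73 [ 345. -183.   -4.] [222. 205.]
scene key_grip 0.74 [ 496. -196.  146.] [225. 199.]
scene key_grip 0.72 [ 346. -185.  137.] [217. 169.]
scene key_grip 0.66 [ 770. -187.   -5.] [262. 314.]
scene stand 0.84 [ 486. -260.    1.] [207. 240.]
scene stand 0.84 [290. 182.  -1.] [322. 170.]
scene stand 0.61 [ 
[... 852 characters left out ...]
262.   -2.] [329. 197.]
side stand 0.92 [ 492. -259.   -6.] [328. 199.]
side stand 0.7 [ 550. -536.    2.] [346. 145.]
side stand 0.56 [288. 184.  -0.] [327. 329.]
side stand_hole 0.78 [ 553. -466.   63.] [339. 142.]
side stand_hole 0.77 [ 499. -195.   58.] [319. 196.]
side stand_hole 0.59 [279. 251.  62.] [321. 338.]
side term_bar 0.64 [589. 198.  13.] [227. 284.]
side term_bar_well 0.55 [618. 206. 121.] [214. 257.]
side key14 0.82 [ 496. -196.   13.] [319. 206.]
side key14 0.76 [ 329. -341.    2.] [384. 199.]
side key14 0.7 [395.  -8.   1.] [322. 262.]
side key10 0.82 [ 496. -196.   13.] [319. 206.]
side key10 0.76 [ 329. -341.    2.] [384. 199.]
side key10 0.7 [395.  -8.   1.] [322. 262.]
```

View pics/scene.png

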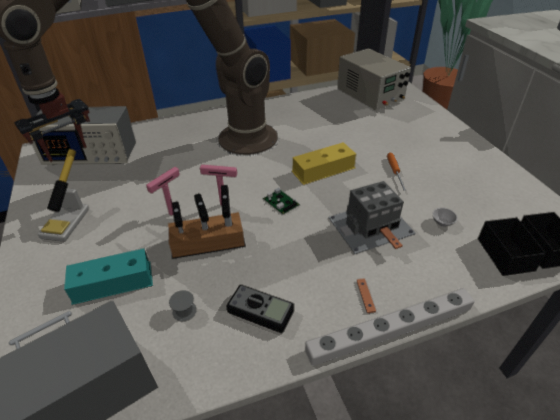

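View pics/side.png

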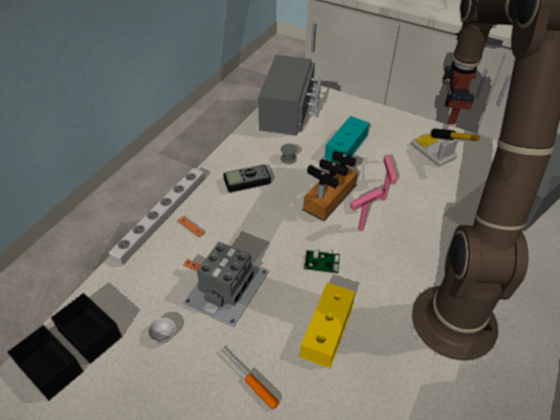

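The largest key shows at scene (225,190) in the wooden stand (207,235). Look-alikes are the pink keys at (163,180) and (218,170), the smaller black-handled keys at (202,207) and (177,213), and the turquoise (110,275) and yellow (325,162) stands. The terminals are at (375,208), with the bar at (390,236).

```bash
python3 - <<'E'
from h import *
import scipy.ndimage as nd
crops=[]
for c in('scene','side'):
    d=np.load(c+'.npy');W=cloud(c,d)
    m=(W[...,2]>125)&(W[...,2]<175)&(abs(W[...,0]-490)<90)&(W[...,1]>-370)&(W[...,1]<-140)
    L,n=nd.label(m,np.ones((3,3)))
    for i in range(1,n+1):
        P=W[L==i]
        if len(P)<25: continue
        u,s,v=np.linalg.svd(P[:,:2]-P[:,:2].mean(0),full_matrices=False)
        t=(P[:,:2]-P[:,:2].mean(0))@v[0]
        print(c,'bar',len(P),P.mean(0).round(),'zmax',P[:,2].max().round(),'yaw',np.degrees(np.arctan2(v[0,1],v[0,0])).round(1),'len',np.ptp(t).round())
    m=(abs(W[...,2]-116)<7)&(abs(W[...,0]-590)<120)&(abs(W[...,1]-200)<110)
    r=cv2.minAreaRect(W[m][:,:2].astype(np.float32));print(c,'top',m.sum(),r)
print(px('wrist',[496,-198,144]),cams.camera_info('wrist')['view'].round(2),cams.camera_info('wrist')['intrinsics'])
a=cv2.imread('pics/scene.png')[150:260,150:270];b=cv2.imread('pics/scene.png')[165:255,325:425]
cv2.imwrite('pics/c1.png',np.hstack([cv2.resize(a,(390,390),interpolation=3),cv2.resize(b,(400,390),interpolation=3)]))
E
```

```text
scene bar 263 [ 512. -199.  151.] zmax 158.0 yaw -12.1 len 110.0
scene bar 226 [ 501. -263.  142.] zmax 148.0 yaw 1.4 len 93.0
scene bar 172 [ 489. -327.  133.] zmax 137.0 yaw -2.3 len 82.0
scene top 863 ((592.98974609375, 203.5289764404297), (104.29755401611328, 111.68670654296875), 2.6053805351257324)
side bar 157 [ 478. -323.  134.] zmax 143.0 yaw 177.6 len 80.0
side bar 271 [ 486. -257.  141.] zmax 152.0 yaw -178.9 len 95.0
side bar 342 [ 494. -193.  149.] zmax 162.0 yaw 168.9 len 111.0
side top 1176 ((589.0311279296875, 202.8914794921875), (103.45048522949219, 116.04461669921875), 2.79475736618042)
[  52. -110.] [[ 3.7000e-01 -9.3000e-01 -0.0000e+00 -6.2411e+02]
 [ 9.0000e-01  3.6000e-01 -2.5000e-01  3.0940e+01]
 [ 2.4000e-01  1.0000e-01  9.7000e-01 -3.8955e+02]
 [ 0.0000e+00  0.0000e+00  0.0000e+00  1.0000e+00]] [[376.84802498   0.         278.25897015]
 [  0.         376.84802498 215.12596781]
 [  0.           0.           1.        ]]
```

View pics/c1.png

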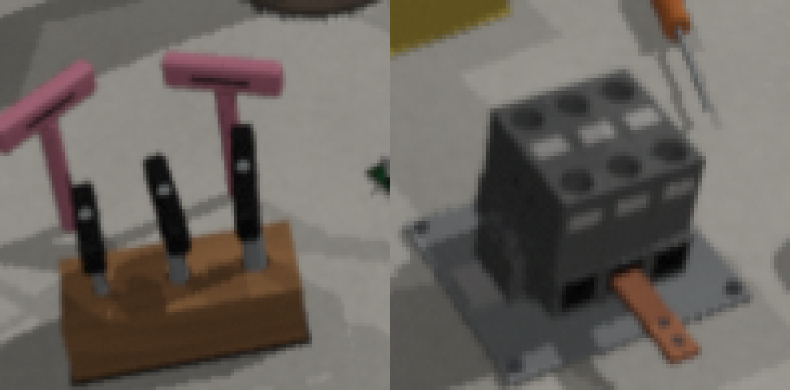

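Call:
{"name": "send_rows", "arguments": {
  "increments": [
    [0.6,0.9,-0.6,-0.5,0,0,0],
    [0.6,0.95,-0.63,-0.5,0,0,0],
    [0.6,0.95,-0.63,-0.5,0,0,0],
    [0.6,0.95,-0.63,-0.5,0,0,0],
    [0.6,0.95,-0.63,-0.3,0,0,0]
  ]
}}

```text
clock: 1.32
position: [294.4, -487.0, 267.5]
ee_rot: [-179.8, 0.2, 21.4]
wrist_force: [0.4, 0.4, 0.5]
gripper_width: 0.663
```

Call:
{"name": "send_rows", "arguments": {
  "increments": [
    [0.6,0.95,-0.63,0,0,0,0],
    [0.6,0.95,-0.63,0,0,0,0],
    [0.6,0.95,-0.63,0,0,0,0],
    [0.6,0.95,-0.63,0,0,0,0],
    [0.6,0.95,-0.63,0,0,0,0]
  ]
}}

```text
clock: 1.73
position: [363.1, -389.8, 270.4]
ee_rot: [179.9, 0.1, 21.4]
wrist_force: [0.2, 0.2, 0.3]
gripper_width: 0.6
```

Call:
{"name": "send_rows", "arguments": {
  "increments": [
    [0.6,0.95,-0.63,0,0,0,0],
    [0.6,0.95,-0.63,0,0,0,0],
    [0.6,0.95,-0.63,0,0,0,0],
    [0.6,0.95,-0.63,0,0,0,-0.5],
    [0.6,0.6,-0.4,0,0,0,-1]
  ]
}}

```text
clock: 2.15
position: [426.9, -296.7, 271.1]
ee_rot: [179.8, 0.1, 29.0]
wrist_force: [-0.8, 0.7, 0.2]
gripper_width: 0.593
```

Call:
{"name": "send_rows", "arguments": {
  "increments": [
    [0.6,0,0,0,0,0,-1],
    [0.6,0,0,0,0,0,-1],
    [0.6,0,0,0,0,0,-1],
    [0.6,0,0,0,0,0,-1],
    [0.6,0,0,0,0,0,-1]
  ]
}}

```text
clock: 2.57
position: [430.5, -290.9, 272.0]
ee_rot: [179.8, 0.1, 55.8]
wrist_force: [-0.5, -0.2, 0.3]
gripper_width: 0.603
```

Call:
{"name": "send_rows", "arguments": {
  "increments": [
    [0.6,0,0,0,0,0,-1],
    [0.6,0,0,0,0,0,-1],
    [0.6,0,0,0,0,0,-1],
    [0.6,0,0,0,0,0,-1],
    [0.6,0,0,0,0,0,-1]
  ]
}}

```text
clock: 2.98
position: [430.7, -290.7, 272.6]
ee_rot: [179.8, 0.2, 82.1]
wrist_force: [0.0, -0.1, -0.4]
gripper_width: 0.601
```

Call:
{"name": "send_rows", "arguments": {
  "increments": [
    [0.6,0,0,0,0,0,-1],
    [0.6,0,0,0,0,0,-1],
    [0.6,0,0,0,0,0,-1],
    [0.6,0,0,0,0,0,-1],
    [0.6,0,0,0,0,0,-1]
  ]
}}

```text
clock: 3.4
position: [430.5, -290.9, 273.1]
ee_rot: [179.8, 0.3, 108.4]
wrist_force: [0.7, 0.1, 0.4]
gripper_width: 0.599
```

Call:
{"name": "send_rows", "arguments": {
  "increments": [
    [0.6,0,0,0,0,0,-1],
    [0.6,0,0,0,0,0,-1],
    [0.6,0,0,0,0,0,-1],
    [0.6,0,0,0,0,0,-1],
    [0.6,0,0,0,0,0,-1]
  ]
}}

```text
clock: 3.82
position: [430.4, -291.1, 273.6]
ee_rot: [-180.0, 0.4, 134.7]
wrist_force: [-0.0, 0.3, 0.2]
gripper_width: 0.6
```

Call:
{"name": "send_rows", "arguments": {
  "increments": [
    [0.6,0,0,0,0,0,-1],
    [0.6,0,0,0,0,0,-1],
    [0.6,0,0,0,0,0,-1],
    [0.6,0,0,0,0,0,-1],
    [0.6,0,0,0,0,0,-1]
  ]
}}

```text
clock: 4.23
position: [430.2, -291.3, 274.2]
ee_rot: [-179.7, 0.4, 161.0]
wrist_force: [-0.3, -1.0, 0.2]
gripper_width: 0.594
```

```bash
python3 - <<'E'
from h import *
o=manip.get_obs();print(o['joint_positions'].round(1),o['position'].round(),o['ee_rot'].round(1))
print(px('wrist',[496,-198,150]))
C=np.linalg.inv(cams.camera_info('wrist')['view']);print('cam',C.round(2))
E
```

```text
[ 53.3  12.9 -29.2 100.8   7.   67.6  93.1] [ 430. -291.  274.] [-179.7    0.4  161. ]
[414. 246.]
cam [[ 3.3000e-01 -9.1000e-01 -2.4000e-01  3.6406e+02]
 [ 9.5000e-01  3.1000e-01  9.0000e-02 -2.6679e+02]
 [-1.0000e-02 -2.6000e-01  9.7000e-01  4.3534e+02]
 [ 0.0000e+00  0.0000e+00  0.0000e+00  1.0000e+00]]
```

Call:
{"name": "send_rows", "arguments": {
  "increments": [
    [0.6,-0.2,0.9,0,0,0,-0.7],
    [0.6,-0.3,0.9,0,0,0,-0.7],
    [0.6,-0.3,0.9,0,0,0,0],
    [0.6,-0.4,0.9,0,0,0,0],
    [0.6,-0.4,0.8,0,0,0,0]
  ]
}}

```text
clock: 4.65
position: [484.1, -210.0, 274.3]
ee_rot: [-179.6, 0.4, 168.5]
wrist_force: [0.0, 0.5, 0.9]
gripper_width: 0.599
```

Call:
{"name": "send_rows", "arguments": {
  "increments": [
    [0.6,-0.3,0.5,0,0,0,0],
    [0.6,-0.3,0.3,0,0,0,0],
    [0.6,0,0,0,0,0,0]
  ]
}}

```text
clock: 4.9
position: [503.8, -186.9, 274.8]
ee_rot: [-179.8, 0.5, 169.2]
wrist_force: [-0.1, 0.1, 0.1]
gripper_width: 0.598
```

```bash
python3 - <<'E'
from h import *
import scipy.ndimage as nd
o=manip.get_obs();print(o['position'].round(1),o['ee_rot'].round(2))
im,d=snap('wrist','w1.png')
for t in('key_grip','stand_hole','stand'):
    for r in cams.landmark_of('wrist',t)[:3]: print(t,round(r['conf'],2),np.round(r['point'],1),px('wrist',r['point']))
W=cloud('wrist',d)
print(np.nanmedian(W[...,2][W[...,2]>120]))
m=(W[...,2]>140)&(W[...,2]<175)&(im.max(-1)<90)&(abs(W[...,0]-495)<80)&(abs(W[...,1]+197)<35)
L,n=nd.label(m,np.ones((3,3)))
for i in range(1,n+1):
    P=W[L==i]
    if len(P)<100: continue
    print(len(P),np.median(P[:,2]),cv2.minAreaRect(P[:,:2].astype(np.float32)),P.mean(0))
E
```

```text
[ 503.8 -186.9  274.8] [-179.78    0.53  169.2 ]
key_grip 0.89 [ 498.5 -193.6  146.3] [271. 202.]
key_grip 0.56 [ 327.7 -338.1  133.2] [44. 21.]
stand_hole 0.72 [ 547.5 -469.8   57.4] [ 42. 272.]
stand_hole 0.67 [ 498.  -191.4   58.5] [276. 182.]
stand 0.8 [ 488.3 -265.7    0.6] [214. 178.]
stand 0.67 [ 547.5 -529.2    1.8] [ 28. 262.]
371.35154439787885
3413 154.88867507110342 ((492.8694152832031, -199.304443359375), (19.877975463867188, 108.19660186767578), 77.88125610351562) [ 489.97663956 -198.70315167  154.47404963]
```

View pics/w1.png

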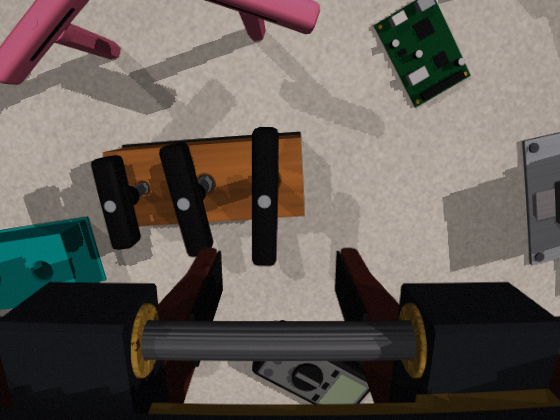

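The picture confirms the largest black key at (264,200), at the end of the wooden stand nearest the terminals, with the pink keys clear of it at the top.

```bash
cat >> h.py <<'E'
from scipy.spatial.transform import Rotation as Ro
def plan(p,yaw):
    o=manip.get_obs();R=Ro.from_euler('xyz',o['ee_rot'],degrees=True);G=Ro.from_euler('xyz',[180,0,yaw],degrees=True)
    print('t',o['clock'],'pos',o['position'].round(1),'rot',o['ee_rot'].round(2),'F',o['wrist_force'].round(1),'T',o['torque'].round(3),'w',round(o['gripper_width'],3))
    print(' total shift units',(R.inv().apply(np.array(p)-o['position'])/20).round(2),'turn units',((R.inv()*G).as_rotvec(degrees=True)/5).round(3))
E
python3 -c "
from h import *
plan([493,-199.3,125],167.9)"
```

```text
t 5.1 pos [ 501.6 -190.4  274.6] rot [-179.69    0.46  168.92] F [ 0.4 -0.5 -0.3] T [ 0.101 -0.128  0.   ] w 0.605
 total shift units [ 0.4  -0.48  7.48] turn units [-0.062  0.092  0.203]
```

Call:
{"name": "send_rows", "arguments": {
  "increments": [
    [0.6,0.2,-0.2,0.8,0,0.05,0.1],
    [0.6,0,0,0.8,-0.05,0.05,0.1],
    [0.6,0,0,0,0,0,0],
    [0.6,0,0,0,0,0,0],
    [0.6,0,0,0,0,0,0]
  ]
}}

```text
clock: 5.52
position: [495.0, -198.5, 242.9]
ee_rot: [-179.8, 0.0, 167.5]
wrist_force: [0.1, 0.3, 0.5]
gripper_width: 0.598
```

```bash
python3 - <<'E'
from h import *
import scipy.ndimage as nd
C=cams.camera_info('wrist')['view'];print(np.linalg.inv(C)[:3,3])
im,d=snap('wrist','w2.png')
print(np.linalg.inv(cams.camera_info('wrist')['view'])[:3,3])
W=cloud('wrist',d)
m=(W[...,2]>146)&(W[...,2]<175)&(im.max(-1)<90)&(abs(W[...,0]-495)<80)&(abs(W[...,1]+197)<35)
L,n=nd.label(m,np.ones((3,3)))
for i in range(1,n+1):
    P=W[L==i]
    if len(P)<100: continue
    r=cv2.minAreaRect(P[:,:2].astype(np.float32))
    print(len(P),np.median(P[:,2]),r)
m=(abs(W[...,2]-60)<8)&(im[...,0]>im[...,2]*1.8)
P=W[m];print('stand',np.median(P[:,2]),cv2.minAreaRect(P[:,:2].astype(np.float32)))
plan([495,-197,125],167.9)
E
```

```text
[ 427.77387777 -182.11000705  404.63088016]
[ 427.90550157 -182.12609016  404.89998081]
4128 155.40938993795635 ((495.55877685546875, -196.32981872558594), (19.806964874267578, 108.05445098876953), 78.12999725341797)
stand 59.93955314495679 ((434.9692687988281, -254.5957489013672), (199.6965789794922, 188.142333984375), 83.19354248046875)
t 5.5667 pos [ 495.2 -198.5  243.2] rot [-1.7979e+02  3.0000e-02  1.6749e+02] F [0.2 0.2 0.2] T [ 0.083 -0.145  0.02 ] w 0.601
 total shift units [0.03 0.09 5.91] turn units [-0.042  0.006 -0.082]
```

Call:
{"name": "send_rows", "arguments": {
  "increments": [
    [0.6,0,0.05,0.8,-0.04,0,-0.05],
    [0.6,0,0.05,0.9,0,0,-0.05],
    [0.6,0,0,0.9,0,0,0],
    [0.6,0,0,0.9,0,0,0],
    [0.6,0,0,0,0,0,0]
  ]
}}

```text
clock: 5.98
position: [498.9, -198.7, 176.7]
ee_rot: [-179.8, 0.6, 167.9]
wrist_force: [-0.7, -0.0, -0.5]
gripper_width: 0.6
```

```bash
python3 -c "
from h import *
plan([495.5,-196.3,125],168)"
```

```text
t 5.9833 pos [ 498.9 -198.7  176.7] rot [-179.83    0.61  167.94] F [-0.7 -0.  -0.5] T [ 0.093 -0.07  -0.049] w 0.6
 total shift units [0.22 0.09 2.58] turn units [-0.033  0.123 -0.012]
```

Call:
{"name": "send_rows", "arguments": {
  "increments": [
    [0.6,0.12,0.05,0.8,-0.03,0.12,0],
    [0.6,0.1,0.05,0.8,0,0.05,0],
    [0.6,0.05,0,0.7,0,0,0],
    [0.6,0,0,0.1,0,0,0]
  ]
}}

```text
clock: 6.32
position: [496.4, -196.6, 130.5]
ee_rot: [-179.9, 0.0, 167.9]
wrist_force: [-0.2, -0.0, 0.3]
gripper_width: 0.597
```

```bash
python3 -c "
from h import *
plan([495.5,-196.3,125],168)"
```

```text
t 6.3167 pos [ 496.4 -196.6  130.5] rot [-1.7992e+02  2.0000e-02  1.6790e+02] F [-0.2 -0.   0.3] T [ 0.062 -0.049  0.023] w 0.597
 total shift units [0.05 0.01 0.27] turn units [-0.017  0.004 -0.02 ]
```

Call:
{"name": "send_rows", "arguments": {
  "increments": [
    [0.6,0.05,0.02,0.25,0,0,0],
    [0.6,0,0,0.05,0,0,0],
    [0.6,0,0,0,0,0,0]
  ]
}}

```text
clock: 6.57
position: [496.5, -196.2, 125.5]
ee_rot: [-179.9, 0.1, 167.9]
wrist_force: [0.2, 0.3, -0.2]
gripper_width: 0.6
```

Call:
{"name": "send_rows", "arguments": {
  "increments": [
    [0,0,0,0,0,0,0],
    [0,0,0,0,0,0,0],
    [0,0,0,0,0,0,0],
    [0,0,0,0,0,0,0],
    [0,0,0,0,0,0,0]
  ],
  "squeeze": 50
}}

```text
clock: 6.98
position: [498.1, -196.8, 128.2]
ee_rot: [-179.9, 0.3, 167.9]
wrist_force: [0.9, -1.0, -0.1]
gripper_width: 0.262
```

```bash
python3 -c "
from h import *
plan([495.5,-196.3,125],168)"
```

```text
t 6.9833 pos [ 498.1 -196.8  128.2] rot [-179.85    0.32  167.88] F [ 0.9 -1.  -0.1] T [ 0.033 -0.096  0.045] w 0.262
 total shift units [ 0.13 -0.    0.16] turn units [-0.029  0.064 -0.023]
```

Call:
{"name": "send_rows", "arguments": {
  "increments": [
    [0,0.1,0,0.16,0,0.06,0],
    [0,0.03,0,0.03,0,0.01,0],
    [0,0.02,0,0.03,0,0.01,0]
  ],
  "squeeze": 50
}}

```text
clock: 7.23
position: [498.4, -197.2, 127.6]
ee_rot: [-179.7, 0.3, 167.9]
wrist_force: [-1.0, 0.3, 1.7]
gripper_width: 0.223
```

```bash
python3 -c "
from h import *
plan([495.5,-196.3,125],168)"
```

```text
t 7.2333 pos [ 498.4 -197.2  127.6] rot [-179.74    0.34  167.87] F [-1.   0.3  1.7] T [ 0.046 -0.165  0.017] w 0.223
 total shift units [0.15 0.01 0.13] turn units [-0.051  0.068 -0.026]
```

Call:
{"name": "send_rows", "arguments": {
  "increments": [
    [0,0,0,-0.5,0,0,0],
    [0,0,0,-0.9,0,0,0],
    [0,0,0,-0.9,0,0,0],
    [0,0,0,-0.9,0,0,0],
    [0,0,0,-0.9,0,0,0]
  ]
}}

```text
clock: 7.65
position: [494.8, -196.2, 208.7]
ee_rot: [-179.9, -0.2, 167.9]
wrist_force: [-0.5, -0.6, -2.3]
gripper_width: 0.227
```

Call:
{"name": "send_rows", "arguments": {
  "increments": [
    [0,0,0,-0.9,-0.03,0.04,0],
    [0,0,0,-0.9,0,0.02,0],
    [0,0,0,-0.9,0,0,0],
    [0,0,0,-0.3,0,0,0],
    [0,0,0,0,0,0,0]
  ]
}}

```text
clock: 8.07
position: [494.2, -195.5, 275.3]
ee_rot: [179.9, -0.5, 168.0]
wrist_force: [0.6, -0.2, -2.3]
gripper_width: 0.225
```

```bash
python3 - <<'E'
from h import *
plan([624,204.7,275],168)
for c in('scene','side'):
    im,d=snap(c,c+'2.png');W=cloud(c,d)
    a=px(c,[498,-198,190]).astype(int);x,y=a;cv2.imwrite(f'pics/k_{c}.png',cv2.resize(im[y-70:y+70,x-70:x+70,::-1],(400,400),interpolation=2))
    m=(W[...,2]>150)&(W[...,2]<245)&(np.hypot(W[...,0]-497,W[...,1]+198)<30)
    P=W[m]
    for z in range(150,240,10):
        q=P[abs(P[:,2]-z)<5]
        if len(q)>3: print(c,z,len(q),q.mean(0).round(1))
cv2.imwrite('pics/k.png',np.hstack([cv2.imread(f'pics/k_{c}.png') for c in('scene','side')]))
E
```

```text
t 8.0667 pos [ 494.2 -195.5  275.3] rot [179.93  -0.49 167.98] F [ 0.6 -0.2 -2.3] T [ 0.019 -0.188 -0.014] w 0.225
 total shift units [-2.180e+00  2.092e+01  2.000e-02] turn units [ 0.013 -0.099 -0.005]
scene 160 13 [ 499.8 -195.7  161.8]
scene 170 23 [ 499.6 -195.6  169.4]
scene 180 25 [ 500.1 -195.6  180.3]
scene 190 23 [ 499.5 -196.1  190. ]
scene 200 23 [ 499.5 -195.8  199.6]
scene 210 25 [ 499.8 -196.2  210. ]
scene 220 26 [ 500.3 -194.7  219.7]
scene 230 26 [ 500.2 -196.   230.5]
side 160 5 [ 490.2 -190.7  161.3]
side 170 17 [ 489.4 -190.7  168.6]
side 180 18 [ 489.8 -191.2  178.4]
side 190 18 [ 489.2 -189.6  190.4]
side 200 18 [ 489.9 -191.2  200.6]
side 210 16 [ 489. -191.  210.]
side 220 20 [ 490.1 -190.9  220.1]
side 230 19 [ 490.3 -190.1  230.4]
```

View pics/k.png

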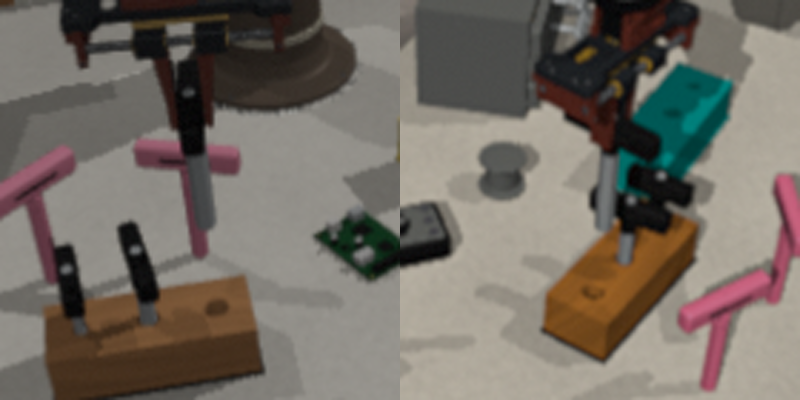

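The shank hangs vertical in both views (scene crop (203,190), side crop (607,190)) and its hole is empty. I'm carrying it to the terminal.

Call:
{"name": "send_rows", "arguments": {
  "increments": [
    [0,-0.1,0.6,0,0,-0.05,0],
    [0,-0.1,0.9,0,0,0,0],
    [0,-0.1,1,0,0,0,0],
    [0,-0.1,1,0,0,0,0],
    [0,-0.1,1,0,0,0,0]
  ]
}}

```text
clock: 8.58
position: [519.6, -108.5, 267.0]
ee_rot: [179.9, -0.9, 167.5]
wrist_force: [0.6, -0.1, -2.2]
gripper_width: 0.227
```

Call:
{"name": "send_rows", "arguments": {
  "increments": [
    [0,-0.1,1,0,0,0,0],
    [0,-0.1,1,0,0,0,0],
    [0,-0.1,1,0,0,0,0],
    [0,-0.1,1,0,0,0,0],
    [0,-0.1,1,0,0,0,0]
  ]
}}

```text
clock: 9.0
position: [548.9, -2.5, 260.1]
ee_rot: [179.8, -1.5, 167.6]
wrist_force: [-0.2, 0.4, -3.0]
gripper_width: 0.228
```

Call:
{"name": "send_rows", "arguments": {
  "increments": [
    [0,-0.1,1,0,0,0,0],
    [0,-0.1,1,0,0,0,0],
    [0,-0.1,1,0,0,0,0],
    [0,-0.1,1,0,0,0,0],
    [0,-0.1,0.8,0,0,0,0]
  ]
}}

```text
clock: 9.42
position: [576.0, 100.5, 252.9]
ee_rot: [179.8, -2.1, 167.9]
wrist_force: [1.0, -0.5, -1.3]
gripper_width: 0.225
```

```bash
python3 -c "
from h import *
plan([626.5,204,275],168)"
```

```text
t 9.4167 pos [576.  100.5 252.9] rot [179.8   -2.08 167.93] F [ 1.  -0.5 -1.3] T [ 0.032 -0.234 -0.057] w 0.225
 total shift units [-1.35  5.59 -1.14] turn units [ 0.04  -0.416 -0.015]
```

Call:
{"name": "send_rows", "arguments": {
  "increments": [
    [0,-0.2,0.4,-0.7,0,-0.25,0],
    [0,-0.25,0.8,-0.6,0.02,-0.25,0],
    [0,-0.25,0.9,-0.3,0,-0.1,0],
    [0,-0.25,0.9,-0.1,0,-0.05,0],
    [0,-0.2,0.9,-0.1,0,-0.05,0]
  ]
}}

```text
clock: 9.83
position: [613.7, 177.9, 287.5]
ee_rot: [-180.0, 1.3, 168.1]
wrist_force: [0.1, 0.3, -1.7]
gripper_width: 0.224
```

Call:
{"name": "send_rows", "arguments": {
  "increments": [
    [0,-0.1,0.7,-0.1,0,-0.05,0],
    [0,0,0,0,0,0,0],
    [0,0,0,0,0,0,0]
  ]
}}

```text
clock: 10.08
position: [618.0, 197.6, 290.3]
ee_rot: [179.8, 1.6, 168.4]
wrist_force: [0.4, -1.1, -3.1]
gripper_width: 0.22
```

```bash
python3 - <<'E'
from h import *
im,d=snap('wrist','w3.png');I=cams.camera_info('wrist')
plan([626.5,204,270],168)
W=cloud('wrist',d)
m=(abs(W[...,2]-116)<6)
P=W[m];P=P[(abs(P[:,0]-591)<90)&(abs(P[:,1]-203)<90)];print('top',len(P),np.median(P[:,2]),cv2.minAreaRect(P[:,:2].astype(np.float32)))
# ring: dark well pts = z in 60..108 inside
h=(W[...,2]<106)&(W[...,2]>50)
for t in('term_bar_well','term_bar'):
  for r in cams.landmark_of('wrist',t)[:3]: print(t,round(r['conf'],2),np.round(r['point'],1),px('wrist',r['point']))
plan([626.5,204,270],168)
np.save('w3.npy',W)
for x,y in((624,204.7),(625,242),(622,168)):print(px('wrist',[x,y,116]))
E
```

```text
t 10.1333 pos [617.8 197.7 290.4] rot [179.82   1.61 168.41] F [-0.3  0.9 -2.5] T [ 0.099 -0.02   0.025] w 0.224
 total shift units [-0.33  0.39  1.03] turn units [0.037 0.322 0.082]
top 8420 115.68279619433522 ((589.4300537109375, 204.8245086669922), (100.69873809814453, 111.40513610839844), 2.4382832050323486)
term_bar 0.87 [586.8 206.5  10.6] [280. 143.]
t 10.2333 pos [618.1 196.1 290.3] rot [179.87   1.62 168.3 ] F [ 0.2  0.1 -2.8] T [ 0.006 -0.082 -0.031] w 0.225
 total shift units [-0.3   0.47  1.03] turn units [0.026 0.324 0.06 ]
[288. 195.]
[328. 187.]
[248. 200.]
```

View pics/w3.png

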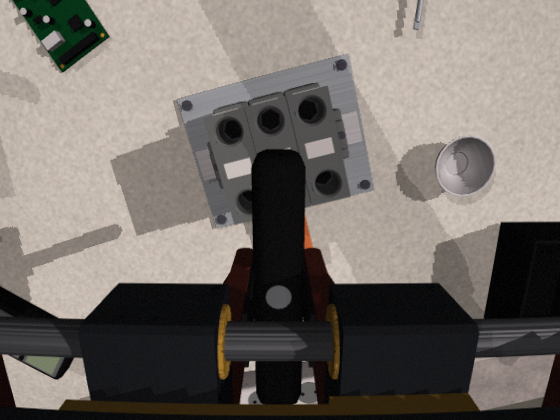

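```bash
cat >> h.py <<'E'
def ray_at(c,uv,z,I=None):
    I=I or cams.camera_info(c)
    n=cv2.undistortPoints(np.array(uv,float).reshape(-1,1,2),np.array(I['intrinsics'],float),np.array(I['D'],float)).reshape(-1,2)
    M=np.linalg.inv(np.array(I['view']));D=np.c_[n[:,0],-n[:,1],-np.ones(len(n))]@M[:3,:3].T;o=M[:3,3]
    return (o+D*((np.reshape(z,-1)-o[2])/D[:,2])[:,None])
E
python3 - <<'E'
from h import *
import scipy.ndimage as nd
I=cams.camera_info('wrist');print(manip.get_obs()['position'].round(1))
W=np.load('w3.npy');im=cv2.imread('pics/w3.png')
m=(W[...,2]<110)&(W[...,2]>40)|(im.max(-1)<28)
v,u=np.mgrid[:420,:560];m&=(v<215)&(u>205)&(u<345)&(v>85)
L,n=nd.label(m)
for i in range(1,n+1):
    q=np.argwhere(L==i)[:,::-1]
    if 150<len(q)<1500:
        p=ray_at('wrist',q,116,I);c,r=cv2.minEnclosingCircle(p[:,:2].astype(np.float32));print(q.mean(0),len(q),np.round(c,1),round(r,1),p[:,:2].mean(0).round(1))
g=im[275:320,255:305].max(-1);q=np.argwhere(g>90)[:,::-1]+[255,275]
L,n=nd.label(g>80);k=np.argmax(nd.sum(g>80,L,range(1,n+1)))+1
c=np.argwhere(L==k)[:,::-1].mean(0)+[255,275];print('dot',c,(L==k).sum(),ray_at('wrist',c,290.3+28.4,I), W[297,279])
E
```

```text
[618.1 196.1 290.3]
[263.80729167  98.52430556] 576 [538.7 201.7] 46.8 [537.4 201.3]
[310.33595285 110.29666012] 509 [555.2 238.5] 10.9 [555.1 238.5]
[269.15939279 120.55787476] 527 [556.5 202. ] 11.1 [556.4 202. ]
[339.55271565 129.81469649] 313 [579.4 259.9] 21.9 [576.5 260.4]
[228.4970297 131.0970297] 505 [558.  165.5] 11.1 [557.9 165.5]
[214.25730994 165.28654971] 171 [584.6 146.7] 21.3 [584.5 146. ]
[326.63370787 182.64044944] 445 [620.4 241.4] 10.9 [620.4 241.4]
dot [277.9480198  296.84405941] 404 [[615.86852318 197.2398391  318.7       ]] [616.10288527 199.07507415 318.06840394]
```

Call:
{"name": "send_rows", "arguments": {
  "increments": [
    [0,-0.1,0.2,0.5,0.03,0.2,0.06],
    [0,-0.1,0.2,0.5,0,0.1,0],
    [0,-0.05,0.05,0.5,0,0,0],
    [0,0,0,0.3,0,0,0],
    [0,0,0,0,0,0,0]
  ]
}}

```text
clock: 10.65
position: [626.4, 199.9, 249.6]
ee_rot: [-179.8, -0.1, 167.6]
wrist_force: [-1.5, 0.9, -3.1]
gripper_width: 0.225
```

```bash
python3 -c "
from h import *
plan([623.4,205.4,245],168)"
```

```text
t 10.65 pos [626.4 199.9 249.6] rot [-1.7981e+02 -6.0000e-02  1.6764e+02] F [-1.5  0.9 -3.1] T [ 0.023 -0.043  0.056] w 0.225
 total shift units [0.2  0.24 0.23] turn units [-0.038 -0.012 -0.072]
```

Call:
{"name": "send_rows", "arguments": {
  "increments": [
    [0,0.12,0.2,0.15,-0.03,0,-0.05],
    [0,0.03,0.06,0.05,0,0,0],
    [0,0,0,0.03,0,0,0],
    [0,0,0,0.03,0,0,0]
  ]
}}

```text
clock: 10.98
position: [623.9, 205.7, 242.6]
ee_rot: [-179.9, -0.2, 167.9]
wrist_force: [0.2, -0.1, -2.8]
gripper_width: 0.223
```

```bash
python3 - <<'E'
from h import *
plan([623.4,205.4,245],168)
crops=[]
for c in('scene','side'):
    im,d=snap(c);W=cloud(c,d)
    C=np.linalg.inv(cams.camera_info(c)['view'])[:3,3];print(c,'cam',C.round())
    x,y=px(c,[622,205,125]).astype(int);k=im[y-45:y+45,x-45:x+45,::-1].copy();crops.append(cv2.resize(k,(400,400),interpolation=2))
    m=(W[...,2]>135)&(W[...,2]<230)&(np.hypot(W[...,0]-622,W[...,1]-205)<25)
    P=W[m]
    for z in range(140,230,15):
        q=P[abs(P[:,2]-z)<7.5]
        if len(q)>3: print(c,z,len(q),q.mean(0).round(1))
    import scipy.ndimage as nd
    # wells seen: dark at z=116 plane
    h=(W[...,2]<112)&(W[...,2]>40)|((im.max(-1)<30))
    v,u=np.mgrid[:420,:560];h&=(abs(u-x)<70)&(abs(v-y)<60)
    L,n=nd.label(h)
    for i in range(1,n+1):
        q=np.argwhere(L==i)[:,::-1]
        if 40<len(q)<600:
            p=ray_at(c,q,116);print('  well?',len(q),p[:,:2].mean(0).round(1),np.ptp(p[:,:2],axis=0).round(1))
cv2.imwrite('pics/t1.png',np.hstack(crops))
plan([623.4,205.4,245],168)
E
```

```text
t 10.9833 pos [623.9 205.7 242.6] rot [-1.7993e+02 -1.7000e-01  1.6790e+02] F [ 0.2 -0.1 -2.8] T [ 0.048 -0.13   0.038] w 0.223
 total shift units [ 0.02 -0.02 -0.12] turn units [-0.014 -0.035 -0.02 ]
scene cam [1324. -327.  848.]
scene 140 26 [629.  201.4 141.1]
scene 155 30 [628.6 201.2 154.8]
scene 170 35 [629.2 200.5 170.7]
scene 185 30 [629.3 201.3 185.6]
scene 200 29 [629.5 200.9 199.5]
scene 215 38 [629.5 201.1 214.3]
  well? 84 [396.2 353.8] [104.   96.6]
  well? 260 [474.  337.5] [162.4 127.5]
side cam [  81.  850. 1177.]
side 140 23 [617.7 209.6 140.9]
side 155 26 [617.3 208.9 155.6]
side 170 28 [618.  210.4 170.9]
side 185 25 [617.4 209.5 185.5]
side 200 28 [617.5 209.7 199.7]
side 215 28 [617.9 209.4 214.4]
  well? 144 [862.2 128.3] [39.9 84.4]
  well? 62 [765.   70.4] [17.7 89.5]
  well? 253 [690.  102.2] [97.7 79.1]
  well? 60 [855.8 187.8] [31.5 54.4]
  well? 107 [660.2 249. ] [42.4 23.3]
  well? 41 [556.6 201.7] [19.4 19.1]
  well? 42 [554. 239.] [17.3 19.6]
t 11.0833 pos [624.  205.6 242.8] rot [-1.7993e+02 -1.6000e-01  1.6789e+02] F [ 0.1  1.5 -2.7] T [ 0.042 -0.123  0.037] w 0.225
 total shift units [ 0.03 -0.02 -0.11] turn units [-0.014 -0.032 -0.021]
```

View pics/t1.png

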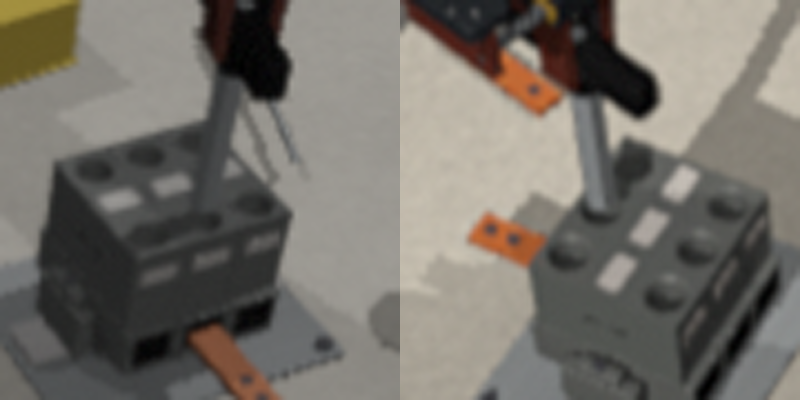

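Call:
{"name": "send_rows", "arguments": {
  "increments": [
    [0,0,0,0.2,-0.01,-0.02,0],
    [0,0,0,0.25,0,0,0],
    [0,0,0,0.25,0,0,0],
    [0,0,0,0.2,0,0,0]
  ]
}}

```text
clock: 11.42
position: [624.8, 205.9, 225.3]
ee_rot: [179.9, 0.1, 167.9]
wrist_force: [0.4, 0.6, -1.9]
gripper_width: 0.22
```

```bash
python3 -c "
from h import *
plan([623.5,205.5,200],168)"
```

```text
t 11.4167 pos [624.8 205.9 225.3] rot [1.7993e+02 1.4000e-01 1.6788e+02] F [ 0.4  0.6 -1.9] T [ 0.019 -0.135 -0.006] w 0.22
 total shift units [ 0.06 -0.03  1.27] turn units [ 0.013  0.028 -0.024]
```

Tip is about 8 mm inside the mouth with no force. Continuing.

Call:
{"name": "send_rows", "arguments": {
  "increments": [
    [0,0.05,-0.02,0.25,0,0.03,-0.02],
    [0,0.02,0,0.25,0,0,0],
    [0,0,0,0.25,0,0,0]
  ]
}}

```text
clock: 11.67
position: [623.2, 205.6, 208.6]
ee_rot: [179.9, -0.0, 168.0]
wrist_force: [0.0, -0.3, -2.4]
gripper_width: 0.227
```

Call:
{"name": "send_rows", "arguments": {
  "increments": [
    [0,0.02,0,0.25,0,0.02,0],
    [0,0.02,0,0.25,0,0,0]
  ]
}}

```text
clock: 11.83
position: [622.9, 205.4, 197.4]
ee_rot: [179.9, -0.1, 168.0]
wrist_force: [1.1, -0.2, -1.9]
gripper_width: 0.226
```

```bash
python3 -c "
from h import *
plan([623.5,205.5,190],168)"
```

```text
t 11.8333 pos [622.9 205.4 197.4] rot [ 1.7995e+02 -9.0000e-02  1.6796e+02] F [ 1.1 -0.2 -1.9] T [-0.095 -0.499  0.021] w 0.226
 total shift units [-0.03  0.01  0.37] turn units [ 0.01  -0.017 -0.008]
```

Call:
{"name": "send_rows", "arguments": {
  "increments": [
    [0,0,0,0.12,0,0,0],
    [0,0,0,0.12,0,0,0]
  ]
}}

```text
clock: 12.0
position: [623.0, 205.1, 191.3]
ee_rot: [180.0, -0.1, 167.9]
wrist_force: [0.4, -0.3, -2.0]
gripper_width: 0.225
```

Call:
{"name": "send_rows", "arguments": {
  "increments": [
    [0,0,0,0.12,0,0,0],
    [0,0,0,0.1,0,0,0]
  ]
}}

```text
clock: 12.17
position: [623.3, 205.3, 186.7]
ee_rot: [179.9, -0.1, 167.9]
wrist_force: [1.8, -1.0, 3.4]
gripper_width: 0.227
```

```bash
python3 -c "
from h import *
plan([623.5,205.5,185],168)"
```

```text
t 12.1667 pos [623.3 205.3 186.7] rot [ 1.7993e+02 -7.0000e-02  1.6794e+02] F [ 1.8 -1.   3.4] T [-0.212 -0.6   -0.034] w 0.227
 total shift units [-0.01  0.01  0.09] turn units [ 0.014 -0.013 -0.011]
```

Call:
{"name": "send_rows", "arguments": {
  "increments": [
    [0,0,-0.005,0.08,0,0,0.5],
    [0,0,-0.005,0.08,0,0,0.5]
  ]
}}

```text
clock: 12.33
position: [624.3, 205.0, 185.6]
ee_rot: [179.9, 0.1, 162.8]
wrist_force: [-2.8, -2.2, 10.9]
gripper_width: 0.224
```

Call:
{"name": "send_rows", "arguments": {
  "increments": [
    [0,0,-0.005,0.08,0,0,0.5],
    [0,0,-0.005,0.08,0,0,0.5]
  ]
}}

```text
clock: 12.5
position: [624.4, 205.1, 185.6]
ee_rot: [179.9, 0.2, 157.6]
wrist_force: [-2.3, -1.0, 8.0]
gripper_width: 0.225
```

```bash
python3 -c "
from h import *
plan([623.4,205.3,185],155)"
```

```text
t 12.5 pos [624.4 205.1 185.6] rot [1.7985e+02 1.7000e-01 1.5759e+02] F [-2.3 -1.   8. ] T [-0.446  0.708  0.084] w 0.225
 total shift units [ 0.05 -0.01  0.03] turn units [0.03  0.033 0.518]
```

Call:
{"name": "send_rows", "arguments": {
  "increments": [
    [0,0.01,-0.005,0.05,0.01,0.02,0.5],
    [0,0.01,-0.005,0.05,0,0.01,0.5]
  ]
}}

```text
clock: 12.67
position: [624.2, 205.3, 185.9]
ee_rot: [179.8, 0.1, 152.3]
wrist_force: [-0.5, -1.7, 3.9]
gripper_width: 0.224
```

Call:
{"name": "send_rows", "arguments": {
  "increments": [
    [0,0,-0.005,0.05,0,0,0.5],
    [0,0,-0.005,0.05,0,0,0.5]
  ]
}}

```text
clock: 12.83
position: [624.0, 205.1, 185.8]
ee_rot: [179.8, 0.2, 147.1]
wrist_force: [-2.0, -1.8, 3.2]
gripper_width: 0.223
```

Call:
{"name": "send_rows", "arguments": {
  "increments": [
    [0,0,-0.005,0.05,0,0,0.5],
    [0,0,-0.005,0.05,0,0,0.5]
  ]
}}

```text
clock: 13.0
position: [623.8, 205.0, 185.8]
ee_rot: [179.8, 0.2, 141.8]
wrist_force: [-0.9, -1.8, 3.1]
gripper_width: 0.225
```

```bash
python3 -c "
from h import *
plan([623.6,205.1,185],155)"
```

```text
t 13.0 pos [623.8 205.  185.8] rot [179.79   0.22 141.82] F [-0.9 -1.8  3.1] T [-0.402  0.428 -0.013] w 0.225
 total shift units [ 0.01 -0.    0.04] turn units [ 0.037  0.048 -2.635]
```

Push is about 5.5 N, which is right. I'm carrying on with the same rows.

Call:
{"name": "send_rows", "arguments": {
  "increments": [
    [0,0,-0.005,0.05,0.02,0.02,0.5],
    [0,0,-0.005,0.05,0.01,0.02,0.5]
  ]
}}

```text
clock: 13.17
position: [623.8, 204.8, 185.7]
ee_rot: [179.9, 0.1, 136.6]
wrist_force: [-0.8, -1.0, 2.7]
gripper_width: 0.223
```

Call:
{"name": "send_rows", "arguments": {
  "increments": [
    [0,0,-0.005,0.05,0,0,0.5],
    [0,0,-0.005,0.05,0,0,0.5]
  ]
}}

```text
clock: 13.33
position: [623.7, 204.4, 185.0]
ee_rot: [179.9, 0.1, 131.3]
wrist_force: [0.6, -1.1, -0.6]
gripper_width: 0.222
```

Call:
{"name": "send_rows", "arguments": {
  "increments": [
    [0,0,-0.005,0.05,0,0,0.5],
    [0,0,-0.005,0.05,0,0,0.5]
  ]
}}

```text
clock: 13.5
position: [623.7, 204.1, 183.4]
ee_rot: [179.8, 0.2, 126.0]
wrist_force: [0.6, -0.2, 0.1]
gripper_width: 0.221
```

Call:
{"name": "send_rows", "arguments": {
  "increments": [
    [0,0,-0.005,0.05,0,0,0.5],
    [0,0,-0.005,0.05,0,0,0.5]
  ]
}}

```text
clock: 13.67
position: [623.7, 204.1, 182.9]
ee_rot: [179.8, 0.2, 120.8]
wrist_force: [-1.5, -1.5, 6.5]
gripper_width: 0.224
```

```bash
python3 -c "
from h import *
plan([623.6,205.1,185],120)"
```

```text
t 13.6667 pos [623.7 204.1 182.9] rot [179.76   0.19 120.8 ] F [-1.5 -1.5  6.5] T [-0.545  0.566  0.126] w 0.224
 total shift units [ 0.05  0.02 -0.11] turn units [0.048 0.037 0.16 ]
```

Call:
{"name": "send_rows", "arguments": {
  "increments": [
    [0,0,0,0.1,0,0,-0.2],
    [0,0,0,0.1,0.02,0.02,0]
  ]
}}

```text
clock: 13.83
position: [623.7, 204.2, 181.4]
ee_rot: [179.8, 0.2, 121.7]
wrist_force: [-0.9, -1.9, 6.4]
gripper_width: 0.223
```

Call:
{"name": "send_rows", "arguments": {
  "increments": [
    [0,0,0,0.1,0,0,0],
    [0,0,0,0.1,0,0,0]
  ]
}}

```text
clock: 14.0
position: [623.8, 204.2, 180.3]
ee_rot: [179.7, 0.3, 121.7]
wrist_force: [-2.7, -2.4, 9.1]
gripper_width: 0.225
```

```bash
python3 -c "
from h import *
plan([623.6,205.1,185],120)"
```

```text
t 14.0 pos [623.8 204.2 180.3] rot [179.75   0.25 121.68] F [-2.7 -2.4  9.1] T [-0.687  0.968 -0.019] w 0.225
 total shift units [ 0.04  0.02 -0.23] turn units [0.051 0.049 0.336]
```

Call:
{"name": "send_rows", "arguments": {
  "increments": [
    [0,-0.01,-0.04,0.1,0.03,0.03,0],
    [0,-0.01,-0.03,0.12,0.02,0.02,0]
  ]
}}

```text
clock: 14.17
position: [623.8, 203.9, 179.9]
ee_rot: [179.8, 0.1, 121.7]
wrist_force: [-2.3, -1.5, 9.9]
gripper_width: 0.221
```

Call:
{"name": "send_rows", "arguments": {
  "increments": [
    [0,0,-0.01,0.12,0,0,0],
    [0,0,-0.01,0.12,0,0,0]
  ]
}}

```text
clock: 14.33
position: [623.7, 204.0, 179.2]
ee_rot: [179.6, 0.2, 121.7]
wrist_force: [-2.9, -2.9, 10.9]
gripper_width: 0.224
```

```bash
python3 -c "
from h import *
plan([623.6,205.1,185],120)"
```

```text
t 14.3333 pos [623.7 204.  179.2] rot [1.7963e+02 1.7000e-01 1.2171e+02] F [-2.9 -2.9 10.9] T [-0.766  1.243  0.035] w 0.224
 total shift units [ 0.05  0.03 -0.29] turn units [0.074 0.033 0.342]
```

Call:
{"name": "send_rows", "arguments": {
  "increments": [
    [0,0,-0.05,0.12,0.06,0.02,-0.2],
    [0,0,-0.03,0.13,0.03,0.02,0.2]
  ]
}}

```text
clock: 14.5
position: [623.8, 204.0, 178.3]
ee_rot: [179.8, 0.1, 121.8]
wrist_force: [-1.8, -1.3, 9.2]
gripper_width: 0.225
```

Call:
{"name": "send_rows", "arguments": {
  "increments": [
    [0,0,-0.02,0.13,0.02,0,-0.2],
    [0,0,-0.02,0.13,0.02,0,0.2]
  ]
}}

```text
clock: 14.67
position: [623.9, 204.1, 176.6]
ee_rot: [179.8, 0.2, 121.8]
wrist_force: [-2.3, -1.8, 9.8]
gripper_width: 0.225
```

```bash
python3 -c "
from h import *
plan([623.6,205.1,185],120)"
```

```text
t 14.6667 pos [623.9 204.1 176.6] rot [1.7980e+02 1.6000e-01 1.2179e+02] F [-2.3 -1.8  9.8] T [-0.484  0.611  0.056] w 0.225
 total shift units [ 0.05  0.02 -0.42] turn units [0.041 0.031 0.358]
```

Call:
{"name": "send_rows", "arguments": {
  "increments": [
    [0,0,-0.01,0.06,0.03,0.02,0.3],
    [0,0,-0.01,0.04,0.01,0.01,0.3]
  ]
}}

```text
clock: 14.83
position: [623.8, 204.0, 176.7]
ee_rot: [179.9, 0.1, 118.7]
wrist_force: [-0.6, -1.3, 1.8]
gripper_width: 0.226
```

Call:
{"name": "send_rows", "arguments": {
  "increments": [
    [0,0,-0.01,0.04,0,0,0.4],
    [0,0,-0.01,0.04,0,0,0.4]
  ]
}}

```text
clock: 15.0
position: [623.7, 203.9, 176.7]
ee_rot: [179.8, 0.1, 114.4]
wrist_force: [-0.6, -1.9, 4.3]
gripper_width: 0.224
```

```bash
python3 -c "
from h import *
plan([623.6,204.1,176.5],100)"
```

```text
t 15.0 pos [623.7 203.9 176.7] rot [1.7982e+02 7.0000e-02 1.1445e+02] F [-0.6 -1.9  4.3] T [-0.479  0.394  0.1  ] w 0.224
 total shift units [ 0.01 -0.    0.01] turn units [0.037 0.01  2.89 ]
```

Call:
{"name": "send_rows", "arguments": {
  "increments": [
    [0,0,-0.01,0.04,0.03,0.01,0.4],
    [0,0,-0.01,0.04,0,0,0.4],
    [0,0,-0.01,0.04,0,0,0.4]
  ]
}}

```text
clock: 15.25
position: [623.6, 203.9, 176.7]
ee_rot: [179.8, 0.1, 108.0]
wrist_force: [-1.7, -2.1, 5.6]
gripper_width: 0.223
```

```bash
python3 -c "
from h import *
plan([623.6,204.1,176.5],98)"
```

```text
t 15.25 pos [623.6 203.9 176.7] rot [1.7985e+02 5.0000e-02 1.0804e+02] F [-1.7 -2.1  5.6] T [-0.52   0.402  0.117] w 0.223
 total shift units [0.01 0.   0.01] turn units [0.031 0.007 2.007]
```

Call:
{"name": "send_rows", "arguments": {
  "increments": [
    [0,0,-0.01,0.04,0.01,0,0.4],
    [0,0,-0.01,0.04,0.01,0,0.4],
    [0,0,-0.01,0.04,0,0,0.3]
  ]
}}

```text
clock: 15.5
position: [623.4, 203.8, 176.7]
ee_rot: [179.8, 0.1, 102.1]
wrist_force: [-1.6, -1.6, 4.7]
gripper_width: 0.223
```

```bash
python3 -c "
from h import *
plan([623.6,204.1,176.5],98)"
```

```text
t 15.5 pos [623.4 203.8 176.7] rot [1.7982e+02 7.0000e-02 1.0211e+02] F [-1.6 -1.6  4.7] T [-0.517  0.362  0.099] w 0.223
 total shift units [0.01 0.01 0.01] turn units [0.036 0.012 0.821]
```

Call:
{"name": "send_rows", "arguments": {
  "increments": [
    [0,0,-0.01,0.04,0.03,0.01,0.15],
    [0,0,-0.005,0.04,0,0,0.15],
    [0,0,-0.005,0.04,0,0,0.15],
    [0,0,-0.005,0.04,0,0,0.15]
  ]
}}

```text
clock: 15.83
position: [623.4, 203.9, 176.6]
ee_rot: [179.8, 0.0, 98.8]
wrist_force: [-1.8, -2.1, 7.0]
gripper_width: 0.222
```

```bash
python3 -c "
from h import *
plan([623.4,204,176.5],98)"
```

```text
t 15.8333 pos [623.4 203.9 176.6] rot [1.7984e+02 4.0000e-02 9.8840e+01] F [-1.8 -2.1  7. ] T [-0.582  0.505  0.085] w 0.222
 total shift units [0.01 0.   0.01] turn units [0.032 0.008 0.168]
```

Call:
{"name": "send_rows", "arguments": {
  "increments": [
    [0,0,-0.005,0.04,0.02,0,0.12],
    [0,0,-0.005,0.04,0,0,0.12],
    [0,0,-0.005,0.04,0,0,0.12],
    [0,0,-0.005,0.04,0,0,0.12]
  ]
}}

```text
clock: 16.17
position: [623.3, 203.9, 176.6]
ee_rot: [179.8, 0.1, 96.3]
wrist_force: [-1.9, -1.6, 6.6]
gripper_width: 0.227
```

```bash
python3 -c "
from h import *
plan([623.4,204,176.5],98)"
```

```text
t 16.1667 pos [623.3 203.9 176.6] rot [1.7984e+02 5.0000e-02 9.6270e+01] F [-1.9 -1.6  6.6] T [-0.628  0.576  0.087] w 0.227
 total shift units [0.01 0.01 0.01] turn units [ 0.032  0.011 -0.345]
```

Call:
{"name": "send_rows", "arguments": {
  "increments": [
    [0,0,-0.005,0.035,0.02,0.01,0.12],
    [0,0,-0.005,0.035,0,0,0.12],
    [0,0,-0.005,0.035,0,0,0.12],
    [0,0,-0.005,0.035,0,0,0.12]
  ]
}}

```text
clock: 16.5
position: [623.2, 203.8, 176.6]
ee_rot: [179.8, 0.0, 93.7]
wrist_force: [-1.5, -0.9, 5.7]
gripper_width: 0.224
```

```bash
python3 -c "
from h import *
plan([623.4,204,176.5],92)"
```

```text
t 16.5 pos [623.2 203.8 176.6] rot [179.84   0.    93.72] F [-1.5 -0.9  5.7] T [-0.523  0.485  0.081] w 0.224
 total shift units [0.01 0.01 0.01] turn units [0.031 0.    0.345]
```

Call:
{"name": "send_rows", "arguments": {
  "increments": [
    [0,0,-0.005,0.035,0.02,0,0.12],
    [0,0,-0.005,0.035,0,0,0.12],
    [0,0,-0.005,0.035,0,0,0.12],
    [0,0,-0.005,0.035,0,0,0.12]
  ]
}}

```text
clock: 16.83
position: [623.2, 203.8, 176.6]
ee_rot: [179.9, 0.0, 91.2]
wrist_force: [-1.2, -2.0, 7.0]
gripper_width: 0.224
```

```bash
python3 -c "
from h import *
plan([623.4,204,176.5],92)"
```

```text
t 16.8333 pos [623.2 203.8 176.6] rot [179.85   0.    91.17] F [-1.2 -2.   7. ] T [-0.631  0.516  0.088] w 0.224
 total shift units [0.01 0.01 0.01] turn units [ 0.029  0.001 -0.167]
```

Call:
{"name": "send_rows", "arguments": {
  "increments": [
    [0,0,-0.005,0.035,0.02,0.01,0.12],
    [0,0,-0.005,0.035,0,0,0.12],
    [0,0,-0.005,0.035,0,0,0.12],
    [0,0,-0.005,0.035,0,0,0.12]
  ]
}}

```text
clock: 17.17
position: [623.1, 203.7, 176.6]
ee_rot: [179.9, -0.0, 88.6]
wrist_force: [-1.4, -1.4, 5.9]
gripper_width: 0.228
```

```bash
python3 -c "
from h import *
plan([623.4,204,176.5],88)"
```

```text
t 17.1667 pos [623.1 203.7 176.6] rot [ 1.7986e+02 -5.0000e-02  8.8610e+01] F [-1.4 -1.4  5.9] T [-0.62   0.469  0.06 ] w 0.228
 total shift units [0.02 0.01 0.01] turn units [ 0.027 -0.01   0.122]
```

Call:
{"name": "send_rows", "arguments": {
  "increments": [
    [0,0,-0.005,0.035,0.02,0,0.12],
    [0,0,-0.005,0.035,0,0,0.12],
    [0,0,-0.005,0.035,0,0,0.12],
    [0,0,-0.005,0.035,0,0,0.12]
  ]
}}

```text
clock: 17.5
position: [623.1, 203.7, 176.6]
ee_rot: [179.9, -0.1, 86.1]
wrist_force: [-2.0, -1.5, 6.2]
gripper_width: 0.224
```

```bash
python3 -c "
from h import *
plan([623.4,204,176.5],88)"
```

```text
t 17.5 pos [623.1 203.7 176.6] rot [ 1.7987e+02 -6.0000e-02  8.6060e+01] F [-2.  -1.5  6.2] T [-0.61   0.494  0.074] w 0.224
 total shift units [0.01 0.02 0.01] turn units [ 0.025 -0.011 -0.388]
```

Call:
{"name": "send_rows", "arguments": {
  "increments": [
    [0,0,-0.005,0.035,0.02,-0.01,0.12],
    [0,0,-0.005,0.035,0,0,0.12],
    [0,0,-0.005,0.035,0,0,0.12],
    [0,0,-0.005,0.035,0,0,0.12]
  ]
}}

```text
clock: 17.83
position: [623.0, 203.8, 176.6]
ee_rot: [179.9, -0.0, 83.5]
wrist_force: [-1.8, -1.7, 6.4]
gripper_width: 0.227
```

```bash
python3 -c "
from h import *
plan([623.4,204,176.5],84)"
```

```text
t 17.8333 pos [623.  203.8 176.6] rot [ 1.7988e+02 -2.0000e-02  8.3510e+01] F [-1.8 -1.7  6.4] T [-0.501  0.508  0.11 ] w 0.227
 total shift units [0.01 0.02 0.01] turn units [ 0.023 -0.004 -0.098]
```

Call:
{"name": "send_rows", "arguments": {
  "increments": [
    [0,0,-0.005,0.035,0.02,-0.01,0.12],
    [0,0,-0.005,0.035,0,0,0.12],
    [0,0,-0.005,0.035,0,0,0.12],
    [0,0,-0.005,0.035,0,0,0.12]
  ]
}}

```text
clock: 18.17
position: [623.0, 203.8, 176.6]
ee_rot: [179.9, 0.0, 81.0]
wrist_force: [-0.8, -1.1, 6.1]
gripper_width: 0.222
```

```bash
python3 -c "
from h import *
plan([623.4,204,176.5],84)"
```

```text
t 18.1667 pos [623.  203.8 176.6] rot [1.7989e+02 1.0000e-02 8.0960e+01] F [-0.8 -1.1  6.1] T [-0.611  0.484  0.096] w 0.222
 total shift units [0.01 0.02 0.01] turn units [ 0.021  0.002 -0.608]
```

Call:
{"name": "send_rows", "arguments": {
  "increments": [
    [0,0,-0.005,0.035,0.02,0,0.12],
    [0,0,-0.005,0.035,0,0,0.12],
    [0,0,-0.005,0.035,0,0,0.12],
    [0,0,-0.005,0.035,0,0,0.12]
  ]
}}

```text
clock: 18.5
position: [622.9, 203.8, 176.6]
ee_rot: [179.9, -0.0, 78.4]
wrist_force: [-1.8, -1.7, 6.3]
gripper_width: 0.227
```

```bash
python3 -c "
from h import *
plan([623.4,204,176.5],80)"
```

```text
t 18.5 pos [622.9 203.8 176.6] rot [ 1.7991e+02 -1.0000e-02  7.8400e+01] F [-1.8 -1.7  6.3] T [-0.601  0.503  0.075] w 0.227
 total shift units [0.01 0.02 0.01] turn units [ 0.019 -0.001 -0.319]
```

Call:
{"name": "send_rows", "arguments": {
  "increments": [
    [0,0,-0.005,0.035,0.02,0,0.12],
    [0,0,-0.005,0.035,0,0,0.12],
    [0,0,-0.005,0.035,0,0,0.12]
  ]
}}

```text
clock: 18.75
position: [622.9, 203.8, 176.6]
ee_rot: [179.9, -0.0, 76.5]
wrist_force: [-1.4, -2.6, 6.2]
gripper_width: 0.223
```

```bash
python3 -c "
from h import *
plan([623.4,204,176.5],80)"
```

```text
t 18.75 pos [622.9 203.8 176.6] rot [ 1.7993e+02 -2.0000e-02  7.6490e+01] F [-1.4 -2.6  6.2] T [-0.577  0.531  0.087] w 0.223
 total shift units [0.01 0.02 0.01] turn units [ 0.014 -0.005 -0.702]
```

Call:
{"name": "send_rows", "arguments": {
  "increments": [
    [0,0,-0.005,0.035,0.02,0,0.1],
    [0,0,-0.005,0.035,0,0,0.1],
    [0,0,-0.005,0.035,0,0,0.1]
  ]
}}

```text
clock: 19.0
position: [622.9, 203.8, 176.6]
ee_rot: [180.0, -0.0, 74.9]
wrist_force: [-0.9, -1.2, 5.8]
gripper_width: 0.225
```

```bash
python3 -c "
from h import *
plan([623.4,204,176.5],75)"
```

```text
t 19.0 pos [622.9 203.8 176.6] rot [ 1.7996e+02 -4.0000e-02  7.4890e+01] F [-0.9 -1.2  5.8] T [-0.633  0.554  0.118] w 0.225
 total shift units [0.02 0.02 0.01] turn units [ 0.008 -0.008 -0.022]
```

Call:
{"name": "send_rows", "arguments": {
  "increments": [
    [0,0,-0.005,0.035,0.01,0,0.1],
    [0,0,-0.005,0.035,0,0,0.1],
    [0,0,-0.005,0.035,0,0,0.1]
  ]
}}

```text
clock: 19.25
position: [622.9, 203.7, 176.6]
ee_rot: [179.9, -0.1, 73.3]
wrist_force: [-0.2, -2.4, 5.5]
gripper_width: 0.225
```

```bash
python3 -c "
from h import *
plan([623.4,204,176.5],75)"
```

```text
t 19.25 pos [622.9 203.7 176.6] rot [ 1.7995e+02 -5.0000e-02  7.3290e+01] F [-0.2 -2.4  5.5] T [-0.613  0.575  0.059] w 0.225
 total shift units [0.02 0.02 0.01] turn units [ 0.01  -0.01  -0.343]
```

Call:
{"name": "send_rows", "arguments": {
  "increments": [
    [0,0,-0.005,0.035,0.02,0,0.1],
    [0,0,-0.005,0.035,0,0,0.1],
    [0,0,-0.005,0.035,0,0,0.1]
  ]
}}

```text
clock: 19.5
position: [622.8, 203.7, 176.6]
ee_rot: [180.0, -0.1, 71.7]
wrist_force: [-2.2, -2.2, 6.2]
gripper_width: 0.225
```

```bash
python3 -c "
from h import *
plan([623.4,204,176.5],72);print(manip.get_obs()['joint_positions'].round(0))"
```

```text
t 19.5 pos [622.8 203.7 176.6] rot [ 1.7998e+02 -7.0000e-02  7.1690e+01] F [-2.2 -2.2  6.2] T [-0.512  0.582  0.079] w 0.225
 total shift units [0.02 0.02 0.01] turn units [ 0.003 -0.014 -0.062]
[-12.  30. -16.  89.   9.  62. -48.]
```

Call:
{"name": "send_rows", "arguments": {
  "increments": [
    [0,0,-0.005,0.035,0.01,0,0.1],
    [0,0,-0.005,0.035,0,0,0.1],
    [0,0,-0.005,0.035,0,0,0.1]
  ]
}}

```text
clock: 19.75
position: [622.7, 203.7, 176.6]
ee_rot: [180.0, -0.1, 70.1]
wrist_force: [-1.8, -2.2, 6.7]
gripper_width: 0.22
```

```bash
python3 -c "
from h import *
plan([623.4,204,176.5],72)"
```

```text
t 19.75 pos [622.7 203.7 176.6] rot [ 1.7998e+02 -8.0000e-02  7.0130e+01] F [-1.8 -2.2  6.7] T [-0.634  0.47   0.257] w 0.22
 total shift units [0.02 0.03 0.  ] turn units [ 0.005 -0.015 -0.375]
```

Call:
{"name": "send_rows", "arguments": {
  "increments": [
    [0,0,-0.005,0.035,0.01,0,0.1],
    [0,0,-0.005,0.035,0,0,0.1],
    [0,0,-0.005,0.035,0,0,0.1]
  ]
}}

```text
clock: 20.0
position: [622.7, 203.8, 176.6]
ee_rot: [179.9, -0.1, 68.6]
wrist_force: [-0.9, -1.6, 6.2]
gripper_width: 0.222
```

```bash
python3 -c "
from h import *
plan([623.4,204,176.5],72)"
```

```text
t 20.0 pos [622.7 203.8 176.6] rot [ 1.7994e+02 -8.0000e-02  6.8630e+01] F [-0.9 -1.6  6.2] T [-0.622  0.543  0.426] w 0.222
 total shift units [0.02 0.03 0.  ] turn units [ 0.012 -0.016 -0.675]
```

Call:
{"name": "send_rows", "arguments": {
  "increments": [
    [0,0,0.005,0.03,0.01,0,-0.4]
  ]
}}

```text
clock: 20.08
position: [622.7, 203.7, 176.6]
ee_rot: [180.0, -0.1, 70.6]
wrist_force: [-1.8, -1.3, 5.2]
gripper_width: 0.227
```

```bash
python3 -c "
from h import *
plan([623.4,204,176.5],72)"
```

```text
t 20.0833 pos [622.7 203.7 176.6] rot [ 1.7997e+02 -7.0000e-02  7.0580e+01] F [-1.8 -1.3  5.2] T [-0.553  0.46   0.007] w 0.227
 total shift units [0.02 0.03 0.  ] turn units [ 0.006 -0.014 -0.283]
```

The screw came up firm: twist rose to 0.26 and then 0.43 N m at the last reading, above the target and briefly above the 0.35 N m limit. I've relieved it to about 0, and I'm now drawing the key out straight.

Call:
{"name": "send_rows", "arguments": {
  "increments": [
    [0,0,0,-0.2,0,0,0],
    [0,0,0,-0.3,0,0,0],
    [0,0,0,-0.3,0,0,0]
  ]
}}

```text
clock: 20.33
position: [622.3, 203.4, 187.6]
ee_rot: [-179.8, 0.0, 70.6]
wrist_force: [0.5, 0.9, -1.9]
gripper_width: 0.228
```

```bash
python3 -c "
from h import *
plan([622.8,203.8,200],70.6)"
```

```text
t 20.3333 pos [622.3 203.4 187.6] rot [-1.7984e+02  3.0000e-02  7.0570e+01] F [ 0.5  0.9 -1.9] T [ 0.005 -0.047 -0.03 ] w 0.228
 total shift units [ 0.03  0.01 -0.62] turn units [-0.032  0.005 -0.007]
```

Call:
{"name": "send_rows", "arguments": {
  "increments": [
    [0,0.02,0,-0.4,-0.02,0,0],
    [0,0,0,-0.5,0,0,0],
    [0,0,0,-0.6,0,0,0],
    [0,0,0,-0.6,0,0,0],
    [0,0,0,-0.6,0,0,0]
  ]
}}

```text
clock: 20.75
position: [621.1, 203.9, 244.5]
ee_rot: [-179.7, 0.1, 70.4]
wrist_force: [-1.4, -0.2, -2.1]
gripper_width: 0.226
```

Call:
{"name": "send_rows", "arguments": {
  "increments": [
    [0,0,0,-0.7,0,0,0],
    [0,0,0,-0.7,0,0,0],
    [0,0,0,-0.3,0,0,0],
    [0,0,0,0,0,0,0]
  ]
}}

```text
clock: 21.08
position: [621.2, 205.4, 287.5]
ee_rot: [-179.9, -0.1, 70.4]
wrist_force: [-0.2, -0.3, -1.8]
gripper_width: 0.226
```

```bash
python3 -c "
from h import *
plan([498,-197,280],168)"
```

```text
t 21.0833 pos [621.2 205.4 287.5] rot [-1.7992e+02 -1.2000e-01  7.0360e+01] F [-0.2 -0.3 -1.8] T [-0.016 -0.041 -0.021] w 0.226
 total shift units [-21.02   0.96   0.33] turn units [ 8.0000e-03 -3.2000e-02 -1.9528e+01]
```

Call:
{"name": "send_rows", "arguments": {
  "increments": [
    [0,0,0,0,0,0,-1],
    [0,0,0,0,0,0,-1],
    [0,0,0,0,0,0,-1],
    [0,0,0,0,0,0,-1],
    [0,0,0,0,0,0,-1]
  ]
}}

```text
clock: 21.5
position: [619.7, 206.2, 287.9]
ee_rot: [-180.0, -0.2, 96.3]
wrist_force: [0.2, -1.0, -1.9]
gripper_width: 0.224
```

Call:
{"name": "send_rows", "arguments": {
  "increments": [
    [0,0,0,0,0,0,-1],
    [0,0,0,0,0,0,-1],
    [0,0,0,0,0,0,-1],
    [0,0,0,0,0,0,-1],
    [0,0,0,0,0,0,-1]
  ]
}}

```text
clock: 21.92
position: [617.6, 206.0, 285.3]
ee_rot: [-179.7, -0.2, 122.6]
wrist_force: [-0.2, -0.5, -2.6]
gripper_width: 0.224
```

Call:
{"name": "send_rows", "arguments": {
  "increments": [
    [0,0,0,0,0,0,-1],
    [0,0,0,0,0,0,-1],
    [0,0,0,0,0,0,-1],
    [0,0,0,0,0,0,-1],
    [0,0,0,0,0,0,-1]
  ]
}}

```text
clock: 22.33
position: [615.5, 205.7, 282.6]
ee_rot: [-179.6, -0.5, 148.8]
wrist_force: [-0.7, -0.6, -2.4]
gripper_width: 0.225
```

Call:
{"name": "send_rows", "arguments": {
  "increments": [
    [0,0,0,0,0,0,-1],
    [0,0,0,0,0,0,-1],
    [0,0,0,0,0,0,-0.6],
    [0,0,0,0,0,0,0]
  ]
}}

```text
clock: 22.67
position: [613.9, 205.2, 280.4]
ee_rot: [-179.6, -0.8, 162.8]
wrist_force: [-0.1, 0.1, -2.3]
gripper_width: 0.221
```

```bash
python3 -c "
from h import *
plan([498,-197,280],168)"
```

```text
t 22.6667 pos [613.9 205.2 280.4] rot [-179.65   -0.81  162.75] F [-0.1  0.1 -2.3] T [ 0.057 -0.169  0.013] w 0.221
 total shift units [ -0.43 -20.92   0.14] turn units [-0.063 -0.164 -1.049]
```

Call:
{"name": "send_rows", "arguments": {
  "increments": [
    [0,0,-0.6,0,-0.05,-0.15,-0.5],
    [0,0,-0.9,0,0,0,-0.5],
    [0,0,-1,0,0,0,0],
    [0,0,-1,0,0,0,0],
    [0,0,-1,0,0,0,0]
  ]
}}

```text
clock: 23.08
position: [590.0, 121.2, 277.8]
ee_rot: [179.9, -0.3, 167.9]
wrist_force: [0.8, 0.2, -3.2]
gripper_width: 0.223
```

Call:
{"name": "send_rows", "arguments": {
  "increments": [
    [0,0,-1,0,0,0,0],
    [0,0,-1,0,0,0,0],
    [0,0,-1,0,0,0,0],
    [0,0,-1,0,0,0,0],
    [0,0,-1,0,0,0,0]
  ]
}}

```text
clock: 23.5
position: [565.6, 19.1, 276.5]
ee_rot: [180.0, -0.5, 167.3]
wrist_force: [0.7, 0.0, -2.4]
gripper_width: 0.221
```

```bash
python3 -c "
from h import *
plan([498,-197,280],168)"
```

```text
t 23.5 pos [565.6  19.1 276.5] rot [179.96  -0.47 167.26] F [ 0.7  0.  -2.4] T [ 0.019 -0.22  -0.048] w 0.221
 total shift units [  0.91 -11.28  -0.17] turn units [ 0.008 -0.093 -0.148]
```

Call:
{"name": "send_rows", "arguments": {
  "increments": [
    [0,0.1,-1,0,0,-0.08,-0.1],
    [0,0.1,-1,0,0,0,-0.05],
    [0,0.1,-1,0,0,0,0],
    [0,0.1,-1,0,0,0,0],
    [0,0.1,-1,0,0,0,0]
  ]
}}

```text
clock: 23.92
position: [531.1, -81.0, 275.7]
ee_rot: [180.0, -0.1, 167.3]
wrist_force: [-0.0, -0.3, -2.5]
gripper_width: 0.223
```

Call:
{"name": "send_rows", "arguments": {
  "increments": [
    [0,0.1,-1,0,0,0,0],
    [0,0.1,-1,0,0,0,0],
    [0,0.05,-1,0,0,0,0],
    [0,0,-0.8,0,0,0,0],
    [0,0,-0.3,0,0,0,0]
  ]
}}

```text
clock: 24.33
position: [503.7, -166.5, 275.1]
ee_rot: [-179.9, -0.2, 166.4]
wrist_force: [-0.2, -0.2, -2.9]
gripper_width: 0.223
```

```bash
python3 -c "
from h import *
plan([498,-197,250],168)"
```

```text
t 24.3333 pos [ 503.7 -166.5  275.1] rot [-179.94   -0.22  166.41] F [-0.2 -0.2 -2.9] T [ 0.031 -0.132 -0.   ] w 0.223
 total shift units [-0.08 -1.55  1.26] turn units [-0.011 -0.044 -0.318]
```

Call:
{"name": "send_rows", "arguments": {
  "increments": [
    [0,0,-0.5,0,0,-0.04,-0.2],
    [0,0,-0.5,0,0,0,-0.1],
    [0,0,-0.3,0,0,0,0],
    [0,0,-0.1,0,0,0,0]
  ]
}}

```text
clock: 24.67
position: [496.6, -194.4, 274.8]
ee_rot: [-180.0, -0.0, 167.5]
wrist_force: [-1.2, 0.3, -2.9]
gripper_width: 0.223
```

```bash
python3 - <<'E'
from h import *
import scipy.ndimage as nd
plan([498,-197,250],168)
for c in('scene','side'):
    im,d=snap(c,c+'3.png');W=cloud(c,d);I=cams.camera_info(c)
    x,y=px(c,[497,-197,60]).astype(int)
    g=im.astype(float).sum(-1);h=np.zeros(g.shape,bool);s=np.s_[y-14:y+15,x-14:x+15]
    h[s]=(g[s]<0.55*np.percentile(g[s],70))
    L,n=nd.label(h)
    for i in range(1,n+1):
        q=np.argwhere(L==i)[:,::-1]
        if len(q)>15: p=ray_at(c,q,60,I);print(c,'hole?',len(q),q.mean(0).round(1),p[:,:2].mean(0).round(1),np.ptp(p[:,:2],axis=0).round(1))
    C=np.linalg.inv(I['view'])[:3,3];o=manip.get_obs()['position']
    m=(W[...,2]>165)&(W[...,2]<250)&(np.hypot(W[...,0]-o[0],W[...,1]-o[1])<25)
    P=W[m];
    for a,b in((165,190),(190,215),(215,240)):
        q=P[(P[:,2]>a)&(P[:,2]<b)].mean(0);u=C[:2]-q[:2];u/=np.linalg.norm(u);print(c,'axis',a,(q[:2]-7.8*u).round(1))
    cv2.imwrite(f'pics/h_{c}.png',cv2.resize(im[y-60:y+40,x-50:x+50,::-1],(400,400),interpolation=2))
cv2.imwrite('pics/h.png',np.hstack([cv2.imread(f'pics/h_{c}.png') for c in('scene','side')]))
plan([498,-197,250],168)
E
```

```text
t 24.6667 pos [ 496.6 -194.4  274.8] rot [-1.7999e+02 -5.0000e-02  1.6754e+02] F [-1.2  0.3 -2.9] T [ 0.061 -0.168 -0.   ] w 0.223
 total shift units [-0.1  -0.11  1.24] turn units [-0.002 -0.01  -0.093]
scene hole? 18 [238.4 236.1] [ 557.3 -183.4] [12.7 19.6]
scene axis 165 [ 495.3 -193.5]
scene axis 190 [ 495.1 -193.7]
scene axis 215 [ 495.2 -193.5]
side axis 165 [ 495.9 -197.5]
side axis 190 [ 495.4 -198.1]
side axis 215 [ 496.5 -197.5]
t 24.7667 pos [ 496.8 -193.7  274.8] rot [ 1.7999e+02 -5.0000e-02  1.6759e+02] F [-0.1 -0.2 -2. ] T [ 0.041 -0.111  0.057] w 0.226
 total shift units [-0.09 -0.15  1.24] turn units [ 0.001 -0.009 -0.082]
```

View pics/h.png

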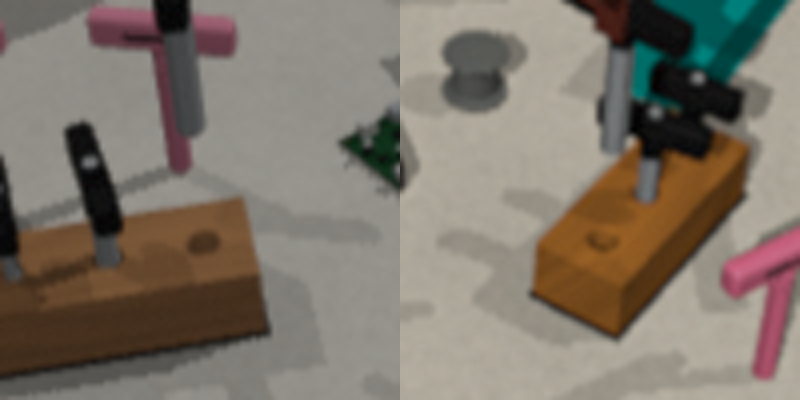

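```bash
python3 - <<'E'
from h import *
for c,(u,v) in(('scene',(204,242)),('side',(202,243))):
    x,y=px(c,[497,-197,60]).astype(int)
    # refine: dark-weighted centroid around estimate
    im=cv2.imread(f'pics/{c}3.png').astype(float).sum(-1)
    cx,cy=x-50+(u+.5)/4-.5,y-60+(v+.5)/4-.5
    vv,uu=np.mgrid[:420,:560];m=(abs(uu-cx)<7)&(abs(vv-cy)<5)
    w=np.clip(0.8*np.percentile(im[m],80)-im,0,None)*m
    q=np.array([(w*uu).sum(),(w*vv).sum()])/w.sum()
    print(c,(cx,cy),q.round(1),ray_at(c,(cx,cy),60).round(1),ray_at(c,q,60).round(1))
plan([498,-197,250],168)
E
```

```text
scene (np.float64(228.625), np.float64(223.125)) [228.3 223.5] [[ 499.4 -195.5   60. ]] [[ 500.6 -196.7   60. ]]
side (np.float64(320.125), np.float64(196.375)) [318.8 196.4] [[ 494.8 -194.2   60. ]] [[ 498.5 -192.1   60. ]]
t 24.7667 pos [ 496.8 -193.7  274.8] rot [ 1.7999e+02 -5.0000e-02  1.6759e+02] F [-0.1 -0.2 -2. ] T [ 0.041 -0.111  0.057] w 0.226
 total shift units [-0.09 -0.15  1.24] turn units [ 0.001 -0.009 -0.082]
```

Call:
{"name": "send_rows", "arguments": {
  "increments": [
    [0,-0.06,-0.1,0.7,0,0,-0.08],
    [0,0,0,0.9,0,0,0],
    [0,0,0,0.9,0,0,0],
    [0,0,0,0.8,0,0,0],
    [0,0,0,0.3,0,0,0]
  ]
}}

```text
clock: 25.18
position: [501.2, -191.0, 203.0]
ee_rot: [179.9, 0.3, 168.1]
wrist_force: [-0.2, 0.3, -3.9]
gripper_width: 0.226
```

```bash
python3 -c "
from h import *
plan([498,-196,180],168)"
```

```text
t 25.1833 pos [ 501.2 -191.   203. ] rot [179.92   0.32 168.15] F [-0.2  0.3 -3.9] T [ 0.049 -0.03  -0.002] w 0.226
 total shift units [ 0.11 -0.28  1.15] turn units [0.017 0.064 0.029]
```

Call:
{"name": "send_rows", "arguments": {
  "increments": [
    [0,0.1,-0.25,0.3,0.02,0.06,0.03],
    [0,0.05,-0.05,0.3,0,0,0],
    [0,0,0,0.1,0,0,0],
    [0,0,0,0.05,0,0,0]
  ]
}}

```text
clock: 25.52
position: [497.4, -194.5, 186.9]
ee_rot: [180.0, -0.1, 168.1]
wrist_force: [-1.1, -0.0, -2.2]
gripper_width: 0.225
```

```bash
python3 -c "
from h import *
plan([498,-196,180],168)
im,d=snap('side')
x,y=px('side',[497,-197,70]).astype(int);a=im[y-35:y+25,x-30:x+30,::-1]
im,d=snap('scene')
x,y=px('scene',[497,-197,70]).astype(int);b=im[y-35:y+25,x-30:x+30,::-1]
cv2.imwrite('pics/i.png',cv2.resize(np.hstack([b,a]),(800,400),interpolation=2))
plan([498,-196,180],168)"
```

```text
t 25.5167 pos [ 497.4 -194.5  186.9] rot [ 1.7996e+02 -5.0000e-02  1.6810e+02] F [-1.1 -0.  -2.2] T [ 0.037 -0.193 -0.038] w 0.225
 total shift units [-0.05 -0.06  0.35] turn units [ 0.008 -0.011  0.02 ]
t 25.6167 pos [ 497.5 -194.5  187.2] rot [ 1.7996e+02 -4.0000e-02  1.6810e+02] F [ 0.1  1.  -3. ] T [ 0.09  -0.14  -0.025] w 0.222
 total shift units [-0.04 -0.07  0.36] turn units [ 0.008 -0.007  0.02 ]
```

View pics/i.png

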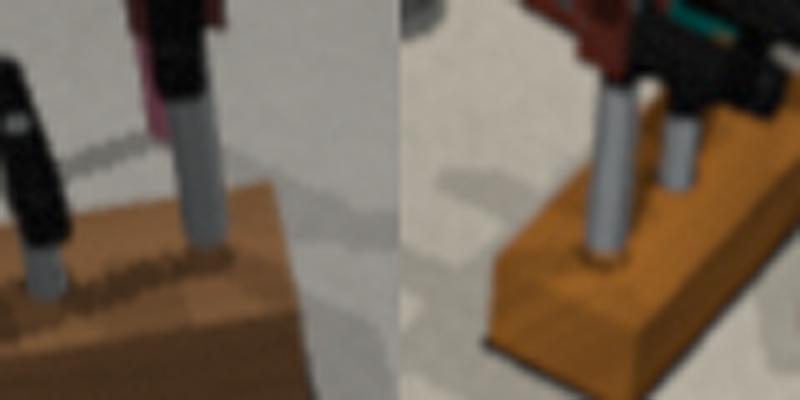

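The tip sits right above its hole (scene crop (207,245) over (210,258), side (605,248) over (602,262)). Lowering gently.

Call:
{"name": "send_rows", "arguments": {
  "increments": [
    [0,-0.02,-0.02,0.25,0,0,0],
    [0,0,0,0.25,0,0,0],
    [0,0,0,0.25,0,0,0]
  ]
}}

```text
clock: 25.87
position: [499.3, -195.6, 173.5]
ee_rot: [-180.0, 0.2, 168.1]
wrist_force: [-0.9, -0.3, -2.4]
gripper_width: 0.226
```

```bash
python3 -c "
from h import *
plan([498,-195,127.6],168)"
```

```text
t 25.8667 pos [ 499.3 -195.6  173.5] rot [-179.98    0.22  168.08] F [-0.9 -0.3 -2.4] T [-0.125 -0.072 -0.006] w 0.226
 total shift units [0.08 0.02 2.3 ] turn units [-0.004  0.044  0.015]
```

Call:
{"name": "send_rows", "arguments": {
  "increments": [
    [0,0.05,0.02,0.3,0,0.04,0],
    [0,0.02,0,0.3,0,0,0],
    [0,0.01,0,0.3,0,0,0]
  ]
}}

```text
clock: 26.12
position: [498.0, -195.6, 154.1]
ee_rot: [-179.9, 0.1, 168.0]
wrist_force: [-0.4, -0.8, -2.7]
gripper_width: 0.223
```

```bash
python3 -c "
from h import *
plan([498,-195,127.6],168)"
```

```text
t 26.1167 pos [ 498.  -195.6  154.1] rot [-1.7993e+02  7.0000e-02  1.6804e+02] F [-0.4 -0.8 -2.7] T [-0.064 -0.138  0.065] w 0.223
 total shift units [0.01 0.03 1.33] turn units [-0.014  0.014  0.009]
```

Call:
{"name": "send_rows", "arguments": {
  "increments": [
    [0,0.01,0.01,0.3,0,0.01,0],
    [0,0,0,0.3,0,0,0],
    [0,0,0,0.2,0,0,0]
  ]
}}

```text
clock: 26.37
position: [497.5, -195.5, 135.6]
ee_rot: [-179.9, -0.0, 168.0]
wrist_force: [-0.3, -0.5, -1.7]
gripper_width: 0.222
```

Call:
{"name": "send_rows", "arguments": {
  "increments": [
    [0,0,0,0.12,0,0,0],
    [0,0,0,0.1,0,0,0]
  ]
}}

```text
clock: 26.53
position: [497.6, -195.5, 130.0]
ee_rot: [-179.9, -0.1, 168.0]
wrist_force: [-0.0, -0.9, -1.5]
gripper_width: 0.225
```

```bash
python3 -c "
from h import *
plan([498,-195,127.6],168)"
```

```text
t 26.5333 pos [ 497.6 -195.5  130. ] rot [-1.7994e+02 -5.0000e-02  1.6804e+02] F [-0.  -0.9 -1.5] T [-0.249 -0.197  0.021] w 0.225
 total shift units [-0.02  0.03  0.12] turn units [-0.011 -0.01   0.008]
```

Call:
{"name": "send_rows", "arguments": {
  "increments": [
    [0,0,0.01,0.08,0,0,0],
    [0,0,0,0.08,0,0,0]
  ]
}}

```text
clock: 26.7
position: [498.3, -195.6, 127.5]
ee_rot: [-179.9, 0.0, 168.0]
wrist_force: [-4.5, 0.9, 22.5]
gripper_width: 0.224
```

Call:
{"name": "send_rows", "arguments": {
  "increments": [
    [0,0,0,0.06,0,0,0],
    [0,0,0,0.06,0,0,0]
  ]
}}

```text
clock: 26.87
position: [498.2, -195.5, 127.5]
ee_rot: [-179.8, 0.0, 168.0]
wrist_force: [-3.2, 0.8, 9.8]
gripper_width: 0.224
```

```bash
python3 -c "
from h import *
plan([498,-195,127.6],168)"
```

```text
t 26.8667 pos [ 498.2 -195.5  127.5] rot [-179.85    0.    168.01] F [-3.2  0.8  9.8] T [ 0.254  1.288 -0.032] w 0.224
 total shift units [ 0.01  0.02 -0.  ] turn units [-0.031  0.     0.002]
```

The key bottomed at 127.5, the same height as when I picked it up. Releasing.

Call:
{"name": "send_rows", "arguments": {
  "increments": [
    [0.55,0,0,0,0,0,0],
    [0.55,0,0,0,0,0,0],
    [0.55,0,0,0,0,0,0],
    [0.55,0,0,0,0,0,0],
    [0.55,0,0,0,0,0,0]
  ]
}}

```text
clock: 27.28
position: [499.5, -194.8, 129.1]
ee_rot: [-179.9, 0.2, 168.0]
wrist_force: [0.8, 0.1, 0.3]
gripper_width: 0.539
```

```bash
python3 -c "
from h import *
plan([498,-195,127.6],168)"
```

```text
t 27.2833 pos [ 499.5 -194.8  129.1] rot [-179.86    0.18  168.04] F [0.8 0.1 0.3] T [ 0.024 -0.151  0.011] w 0.539
 total shift units [ 0.07 -0.03  0.08] turn units [-0.028  0.035  0.009]
```

Call:
{"name": "send_rows", "arguments": {
  "increments": [
    [0.55,0,0,-0.4,0,0,0],
    [0.55,0,0,-0.9,0,0,0],
    [0.55,0,0,-0.9,0,0,0],
    [0.55,0,0,-0.9,0,0,0],
    [0.55,0,0,-0.9,0,0,0]
  ]
}}

```text
clock: 27.7
position: [496.8, -193.3, 209.4]
ee_rot: [180.0, -0.3, 168.1]
wrist_force: [0.2, 0.3, -0.3]
gripper_width: 0.552
```

Call:
{"name": "send_rows", "arguments": {
  "increments": [
    [0.55,0,0,-0.9,0,0,0],
    [0.55,0,0,-0.9,0,0,0],
    [0.55,0.5,0.5,-0.5,0,0,0],
    [0.55,0,0,0,0,0,0],
    [0.55,0,0,0,0,0,0]
  ]
}}

```text
clock: 28.12
position: [491.0, -181.6, 264.3]
ee_rot: [-180.0, 0.1, 168.1]
wrist_force: [0.3, -0.7, -0.8]
gripper_width: 0.55
```

```bash
python3 - <<'E'
from h import *
plan([498,-195,275],168)
im,d=snap('side','f.png');W=cloud('side',d)
m=(abs(W[...,0]-497)<60)&(abs(W[...,1]+196)<30)&(W[...,2]>110)&(W[...,2]<190)
print('key top z',np.percentile(W[m][:,2],[50,90,98]).round(1))
x,y=px('side',[497,-197,100]).astype(int)
cv2.imwrite('pics/f.png',cv2.resize(im[y-70:y+70,x-100:x+100,::-1],(800,560),interpolation=2))
E
```

```text
t 28.1167 pos [ 491.  -181.6  264.3] rot [-1.7996e+02  1.4000e-01  1.6811e+02] F [ 0.3 -0.7 -0.8] T [ 0.008 -0.086 -0.01 ] w 0.55
 total shift units [-0.48 -0.58 -0.53] turn units [-0.008  0.028  0.021]
key top z [151.6 158.2 160.2]
```

View pics/f.png

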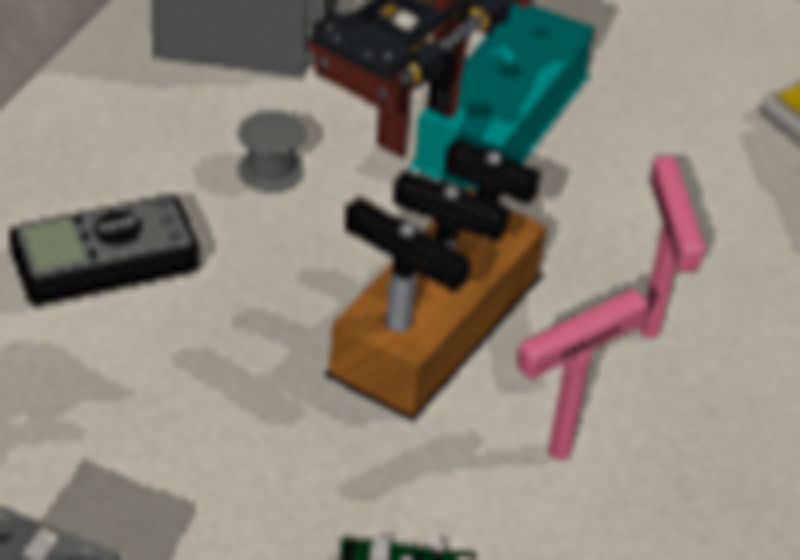

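The key stands home at (405,280), the gripper is clear of it, and its neighbours are undisturbed. Handing in.

```bash
python3 -c "
from workcell import manip
print(manip.job_done())"
```

```text
the job is handed in; nothing more can be done
None
```

I tightened the clamp screw and put the largest key back in its own hole, but I over-twisted the screw briefly at the stop. The twist read 0.26 N m and then 0.43 N m, against a stated limit of 0.35 N m. I had sent the last two small turning steps together before seeing the first reading. I eased it back to about 0 N m at once, but by the stated limit the screw may count as spoilt.

- **Finding the socket:** the key went down the well and found the socket under about 5–13 N on the rim. It dropped about 9 mm below the rim, which puts it roughly 12 mm into the socket.
- **Tightening:** it turned clockwise at about 0.08–0.12 N m until the screw stopped. The turn is judged from the torque rise only; no camera could see the screw itself.
- **Drawing out:** the key came out straight with almost no twist, so nothing suggests the screw slackened.
- **Returning the key:** it bottomed at 127.5 mm tool height, against 127.6 mm when I picked it up. The touch at the bottom of the hole peaked at about 23 N.
- **Last checks:** the side picture showed the key upright and home, its neighbours in place and the gripper clear of it. The handle-top depth reading (about 158–160 mm) was a few mm above the expected 156 mm. It matches the reading from before I picked the key up. The job was handed in at about 28 s.

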